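# Hook a dropped locking ring out from under the splash guard

### The job

A brass locking ring has dropped under the clear splash guard of the drip tray, where the gripper cannot reach. Take the hooked rod from its rest, lower its bent tip into the ring's hole, where it lies under the guard, until the tip just rests on the tray floor (about 2 N, never over 4 N), and slide the ring along the floor, not lifting it, until you feel it fully home against both walls of the blue V notch under a gentle pull of about 5 N, held for a second; the notch is only glued on, so never pull the ring into it with more than 7 N, nor press the rod on tray, notch or guard with more than those 4 N or knock them with the gripper. Leave the ring home in the notch, lay the rod back on its rest the way it lay, do not touch the ring with the gripper, and leave everything else where it is.

Things in the scene. Friction and masses are not known exactly. Their poses are not given: they have to be found in the camera images.
- tray: Fixed dark drip tray on a base of unlike height (origin 0 to 10 mm above the work surface), 300 mm (x) by 210 mm (y). Floor's upper face at its z = 4; side rims to z = 10 at y = +-107, rear rim to z = 12 at x = 154. Its x points from the open mouth (x = -150) to the rear: world +y within 15 degrees; drawing out goes along its -x. z up.
- guard_edge (a point): Middle of the lower front edge (yellow strip) of the clear guard's roof, at tray x = -30, y = 0, z = 82; axes as the tray's. The guard is fixed to the tray: 4 mm roof over tray x = -30 to +150, full width, clear walls at both sides and rear; open only toward the tray's -x.
- notch: Fixed blue V notch glued on the tray floor in front of the guard: two walls 140 mm long, 8 thick, top at tray z = 16, each at 45 degrees to tray x. Inner faces meet at tray x = -138, y = 0 and open to the rear, to y = +-95. Origin and axes: the tray's. Rigid: pull of the rod rises steeply at contact; it stands 7 N at most. A ring pulled in off centre drags on one wall first; friction may hold it short of home.
- seat (a point): Point on the tray floor's upper face where the ring's underside centre lies when it touches both notch walls: tray x = -102.6, y = 0, z = 4. Axes as the tray's.
- ring: Loose brass ring (washer), outer diameter 50 mm, hole diameter 28 mm, 6 mm thick, about 70 g (+-30 %), lying flat on the tray floor under the guard at the start. Origin: centre of its underside, z up along its axis. Slides with an unmeasured friction (under 1 N).
- rod: Loose hooked rod, 0.2 kg. Orange handle 60 mm long (x), 24 wide (y), from 16 mm below to 20 above the origin; 8 mm steel bar from the handle along +x to x = 220, then bent down (-z) to a round tip 36 mm below the bar's axis. Origin: on the bar's axis in the middle of the handle, near the balance point: grip it there, across its y.
- rod_tip (a point): Lower end of the rod's bent tip (8 mm diameter, rounded): at rod x = 220, y = 0, z = -36.
- rest: Fixed rod rest, grey base 250 x 70 x 6 mm. Origin: on the work surface under the handle's middle, x toward the hook end (world +x within 20 degrees). Black plinth 50 x 14 mm (narrower than the handle), top 30 mm above the work surface, carries the handle; a black fork at rest x = 160 carries the bar: its seat is 42 mm up, between cheeks flared from 20 to 35 mm apart, top 52 mm.
- rest_seat (a point): Where the rod's origin lies when the rod is on its rest: 46 mm above the work surface, over the rest's origin. Rod x then along rest x.
- jar: Small jar, 32 mm diameter, 55 mm high, red cap, loose in the tray's rear corner (tray y about +75), under the guard; to be left alone. Origin: underside centre.
- tube_block: Aluminium block 35 by 35 by 30 mm with a green-capped tube (total 60 mm), loose in the tray's other rear corner (tray y about -70); to be left alone. Origin: underside centre.
- tube_rack: Grey tube rack 90 by 200 by 45 mm with capped tubes up to 82 mm, beyond the task; leave alone. Origin: underside centre.
- bottle: White bottle 60 mm diameter, 150 mm high; leave alone. Origin: underside centre.
- marker_pot: Black pot of markers 72 mm diameter, 131 mm high with markers; leave alone. Origin: underside centre.
- tip_box: Blue box with clear lid 85 by 120 by 60 mm; leave alone. Origin: underside centre.
- stamp: Black and red hand stamp 50 by 35 by 65 mm; leave alone. Origin: underside centre.

How it is judged:
On the way, in this order (a step that is already met when the one before it is completed fails the run):
1. the rod's tip is down in the ring's hole and rests on the tray floor with more than 0.5 N, while the ring is still under the guard (horizontal distance between rod_tip and ring below 0.014 m and z of rod_tip in the frame of ring below 0.002 m and contact force between rod and tray above 0.5 N and x of ring in the frame of guard_edge above 0.015 m), for 0.2 s.
2. the ring is home in the notch (within 2.5 mm of the seat), with the rod pulling it against the walls with more than 3 N (horizontal distance between ring and seat below 0.0025 m and z of ring in the frame of seat below 0.002 m and angle between ring's own z axis and vertical below 0.06 rad and contact force between ring and notch above 2 N and contact force between rod and ring above 3 N), for 0.5 s.
At the end, for the whole second after the job is handed in: The ring lies flat and still on the tray floor, its centre within 2.5 mm of the seat point of the notch (touching both walls); the rod lies still on its rest the way it lay, its origin within 12 mm of the rest's seat point, within 0.1 rad in direction and tilt, not touching the ring; all released (horizontal distance between ring and seat below 0.0025 m and z of ring in the frame of seat below 0.002 m and angle between ring's own z axis and vertical below 0.06 rad and linear speed of each of ring, rod below 0.01 m/s and distance between rod and rest_seat below 0.012 m and angle between the x axis of rod and the x axis of rest, either way round below 0.1 rad and angle between rod's own z axis and vertical below 0.1 rad and x of rod_tip in the frame of rest above 0.15 m and contact force between rod and ring below 0.05 N).
It fails at once if the rod pulls the ring into the notch with more than 7 N (rod on ring, while the ring touches the notch) (contact force between rod and ring above 7 N and contact force between ring and notch above 0.5 N).
It fails at once if the rod presses on the tray, notch or guard with more than 4 N, or the gripper or arm with more than 10 N (contact force between rod and tray above 4 N or contact force between any of the arm, the fingers and tray above 10 N).
It fails at once if the gripper or arm touches the ring (contact force between any of the fingers, the arm and ring above 0.3 N).
It fails at once if the ring is lifted more than 15 mm off the tray floor (z of ring in the frame of tray above 0.019 m).
It fails at once if a bystander is moved by more than 20 mm (distance of any of jar, tube_block, tube_rack, bottle, marker_pot, tip_box, stamp from where it was at the start of the episode above 0.02 m).
It also fails if it takes over 70 s, if anything falls off the work surface, if the arm or the gripper's body presses on something with over 40 N, if the wrist force passes 120 N, or if a joint passes its speed limit or range.

### The arm

A 7-joint arm with a two-finger parallel gripper is mounted at the origin on the work surface. World frame = base frame: x ahead of the robot, y to its left, z up, the work surface at z = 0. Lengths are in m, angles in rad, forces in N, time in s.
With the tool pointing down it reaches from about 0.425 to 0.925 m from the base axis. Payload 6.8 kg.
Tool frame: the origin (TCP) lies at the very end of the fingers, on their centre line; the grasp point (between the pads) lies bot.hold_point_z behind it (bot.hold_point_z is the distance from the TCP to the grasp point, in m); x points along the fingers, z is the direction in which the jaws open and shut, and the axes are right-handed (so a half turn about x gives the same grasp; the last joint's range is limited). The gripper opens to 85 mm and grips with 20 to 120 N. Pads are 22 mm wide; open, the fingers measure 114 mm over their backs; the gripper's body (76 mm by 85 mm) begins 54 mm behind the grasp point. The pads swing forward as they close: fully open they stand 13 mm farther back than shut.
Start: joints at [-1.394, 0.477, 0.022, 1.555, -0.011, 1.109, -0.083], TCP at [0.19, 0.648, 0.231] pointing down, gripper open.
Joint ranges: [-2.96, 2.96], [-0.34, 2.1], [-1.41, 1.46], [0.24, 2.44], [-1.37, 4.51], [0.17, 1.92], [-2.96, 2.96]. Speed limits (rad/s): [2.39, 2.39, 3.14, 3.14, 3.14, 3.14, 3.14].

### API

Orientations are given as a unit quaternion [w, x, y, z].
In Python, from station import bot gives the robot as it stands.
- The arm moves only by the tool drive_tool, never from a script. Its arguments are lists of equal length, an entry for each row: "slide": the shift along the world's x, y, z in mm, a list of three; "turn": the turn, a rotation vector about the world's x, y, z in rad, a list of three; "gripper": the opening, from 0 (shut) to 1 (fully open). A call has 1 to 10 rows; each row is the pose to reach, as a shift and turn from the pose measured when the call began; what a row does not reach only later rows make up. A row lasts 1/10 s, in which the tool goes at most 50 mm and 8.59 degrees, less where a joint would pass 70% of its speed; a pose out of reach is approached as far as the arm can. A call with a gripper value outside its range is refused whole. The fingers move at their own pace and stop on an object; "squeeze" is the grip in N (left out, the last holds). Time passes only in rows, so rows that repeat a pose let the fingers close. It gives the time, the measured TCP pose, the force and the opening at its end, in the units of the state.
- bot.get_obs(): the state, without advancing time (a new reading comes with each control period).
- bot.read_camera(name): name is "scene" or "side" or "wrist"; returns a dict with "color" (480x640x3 uint8, red, green, blue), "fovy" (degrees; the focal length in pixels is half the picture's height over the tangent of half this angle, whatever the lens; pixels are square), "cx", "cy" (the principal point, pixels), "dist_coeffs" ([k1, k2, p1, p2, k3] as OpenCV has them; the pictures are not rectified), "R" (3x3) and "t" (3): a world point X has camera coordinates R X + t. Camera axes: x right, y down, z forward; pixel columns grow to the right and rows downward; lengths in m; the calibration is good to about 2 mm. A picture is of the moment at which its call begins. There is no depth.
- bot.hand_in(): hands the job in, once; it reports no verdict.
The state is a dict: "t": time; "q": joint angles; "joint_vel": joint speeds; "joint_torque": joint torques, N m; "eef_pos": TCP position; "tool_rot": TCP orientation; "contact_force": force on the tool from outside, world axes, zero at the start; "torque": the same for the moment, N m; "gripper_width": opening from 0.0 (shut) to 1.0 (fully open).
Only numpy, scipy, OpenCV 4.12 (cv2) and the standard library are available. Lean on these libraries where they do the work, as an engineer would, in place of code of your own. Each camera call takes 0.05 s, during which the arm holds its last target.

## Working session

There is one attempt and no reset: what is moved stays moved. The work goes in short steps, Python scripts to look and compute and a tool call to move; the robot and the scene stay as the last step left them, time stands still between calls to the robot, and variables do not carry over. Pictures are saved under pics/ and viewed, and the job is handed in when it is done.

Besides the shell and the picture viewer there is one more tool, called as name(argument=value, ...) on one line, values as JSON. drive_tool: Moves the arm, as the interface text tells. Its arguments: {"type":"object","properties":{"slide":{"type":"array"},"turn":{"type":"array"},"gripper":{"type":"array"},"squeeze":{"type":"number"}},"required":["slide","turn","gripper"]}

```bash
ls; mkdir -p pics; cat > h.py <<'E'
from station import bot
import cv2, numpy as np
from scipy.spatial.transform import Rotation as Rn
def snap(n,tag):
    c=bot.read_camera(n); cv2.imwrite(f'pics/{tag}.png',c['color'][:,:,::-1]); 
    np.savez(f'pics/{tag}.npz',**{k:np.array(v) for k,v in c.items()}); return c
def K(c):
    f=240/np.tan(np.radians(float(c['fovy']))/2); return np.array([[f,0,float(c['cx'])],[0,f,float(c['cy'])],[0,0,1.]])
def ray(c,uv):
    p=cv2.undistortPoints(np.array([[uv]],float),K(c),np.array(c['dist_coeffs'],float))[0,0]
    R=np.array(c['R']);t=np.array(c['t']); d=R.T@np.array([p[0],p[1],1]); o=-R.T@t; return o,d/np.linalg.norm(d)
def onz(c,uv,z):
    o,d=ray(c,uv); return o+d*(z-o[2])/d[2]
def proj(c,P):
    r,_=cv2.Rodrigues(np.array(c['R'],float)); return cv2.projectPoints(np.array(P,float).reshape(-1,1,3),r,np.array(c['t'],float),K(c),np.array(c['dist_coeffs'],float))[0][:,0]
def load(tag): return dict(np.load(f'pics/{tag}.npz'))
def tri(obs):
    A=np.zeros((3,3));b=np.zeros(3)
    for c,uv in obs:
        o,d=ray(c,uv);M=np.eye(3)-np.outer(d,d);A+=M;b+=M@o
    X=np.linalg.solve(A,b); return X,[np.linalg.norm((np.eye(3)-np.outer(d,d))@(X-o)) for o,d in [ray(c,u) for c,u in obs]]
def st():
    s=bot.get_obs(); print({k:np.round(s[k],4).tolist() for k in s}); return s
E
python3 - <<'E'
from h import *
st(); print(bot.hold_point_z)
for n in ['scene','side','wrist']:
    c=snap(n,n+'0'); print(n,c['fovy'],c['dist_coeffs'],-np.array(c['R']).T@np.array(c['t']))
E
```

```text
pics
{'t': 0.0, 'q': [-1.3941, 0.4778, 0.0223, 1.5564, -0.0115, 1.1093, -0.0831], 'joint_vel': [0.0011, -0.0012, -0.0012, 0.0, 0.0003, -0.0004, 0.0001], 'joint_torque': [-0.0003, -59.6465, 1.608, -28.1197, 0.0125, 0.0094, -0.0], 'eef_pos': [0.1895, 0.6472, 0.2304], 'tool_rot': [0.5654, -0.4244, 0.5664, 0.4236], 'contact_force': [-0.0498, 0.1289, -0.7012], 'torque': [0.0895, -0.0032, 0.0213], 'gripper_width': 1.0019}
0.0187
scene 52.05861676949631 [-0.07260538  0.          0.          0.          0.        ] [0.83769726 0.65690813 1.22343175]
side 54.079723095505365 [-0.06851774  0.          0.          0.          0.        ] [ 0.33064794 -0.91425621  0.72778133]
wrist 64.55560452599488 [-0.05469106  0.          0.          0.          0.        ] [0.11450019 0.66990522 0.37389791]
```

View pics/scene0.png

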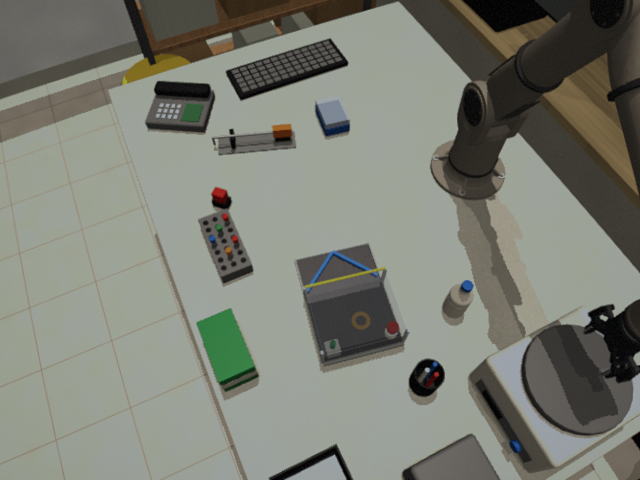

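View pics/side0.png

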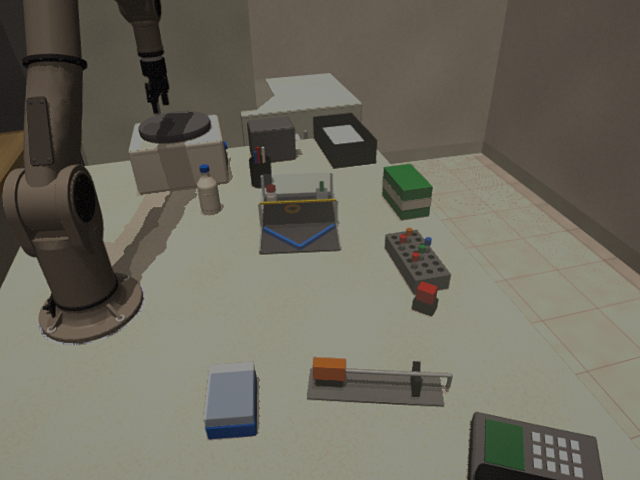

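View pics/wrist0.png

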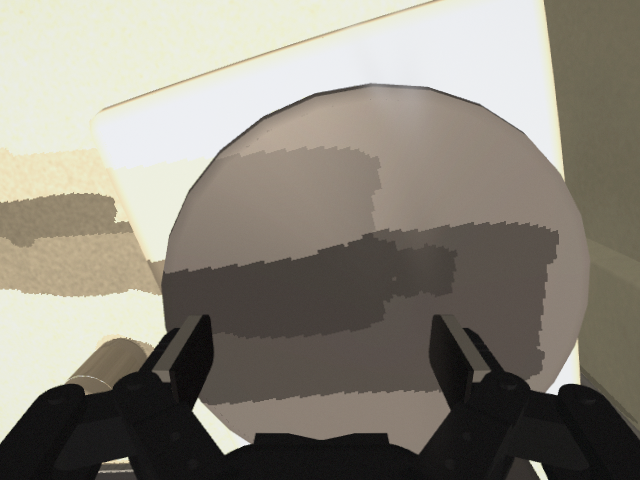

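The scene view shows the orange handle at (282,132), the fork at (233,138), the tray around (350,300) and the ring at (361,320). The hook end points to the left. I'll measure these now.

```bash
cat > m0.py <<'E'
from h import *
for tag in ['scene0','side0']:
    c=load(tag); hsv=cv2.cvtColor(c['color'],cv2.COLOR_RGB2HSV)
    for n,lo,hi in [('orange',(6,170,120),(16,255,255)),('yellow',(24,130,110),(34,255,255)),('blue',(100,150,90),(115,255,255)),('brass',(15,70,60),(25,200,255))]:
        m=cv2.inRange(hsv,lo,hi); k,l,s,ce=cv2.connectedComponentsWithStats(m)
        for i in range(1,k):
            if s[i][4]>40: print(tag,n,s[i].tolist(),ce[i].round(1), onz(c,ce[i],0.02).round(3))
c=load('scene0')
for uv in [(297,260),(370,245),(405,348),(322,362),(361,320),(282,132),(213,142)]: print(uv,onz(c,uv,0.01).round(3))
for t,(x0,y0,x1,y1) in {'scene0':(190,110,310,160),'side0':(290,340,470,410)}.items():
    im=cv2.imread(f'pics/{t}.png')[y0:y1,x0:x1]; cv2.imwrite(f'pics/{t}_rod.png',cv2.resize(im,None,fx=4 if t=='side0' else 6,fy=4 if t=='side0' else 6))
im=cv2.imread('pics/scene0.png')[235:370,290:412]; cv2.imwrite('pics/scene0_tray.png',cv2.resize(im,None,fx=4.4,fy=4.4))
im=cv2.imread('pics/side0.png')[165:260,250:350]; cv2.imwrite('pics/side0_tray.png',cv2.resize(im,None,fx=6,fy=6))
E
python3 m0.py
```

```text
scene0 orange [273, 125, 18, 6, 88] [281.3 127.4] [ 0.466 -0.391  0.02 ]
scene0 yellow [122, 56, 67, 29, 666] [152.3  67.8] [ 0.772 -0.859  0.02 ]
scene0 yellow [305, 268, 80, 20, 192] [343.5 277.3] [0.527 0.176 0.02 ]
scene0 blue [311, 252, 59, 31, 227] [336.9 263.7] [0.525 0.131 0.02 ]
scene0 blue [462, 281, 11, 9, 78] [467.2 285.1] [0.237 0.341 0.02 ]
scene0 blue [512, 441, 9, 11, 48] [516.5 445.6] [0.361 0.734 0.02 ]
scene0 brass [137, 1, 18, 38, 111] [144.5  19.3] [ 0.727 -1.151  0.02 ]
scene0 brass [214, 0, 72, 30, 383] [246.9  15.7] [ 0.356 -0.99   0.02 ]
scene0 brass [439, 0, 117, 63, 2303] [499.4  31.3] [-0.494 -0.495  0.02 ]
scene0 brass [284, 2, 18, 10, 68] [291.9   5.6] [ 0.171 -0.972  0.02 ]
scene0 brass [209, 23, 19, 14, 73] [217.  28.] [ 0.487 -0.969  0.02 ]
scene0 brass [275, 26, 8, 10, 41] [278.7  30.1] [ 0.279 -0.853  0.02 ]
scene0 brass [124, 28, 111, 55, 1970] [175.2  56.1] [ 0.679 -0.883  0.02 ]
scene0 brass [538, 53, 102, 157, 6117] [594.  121.2] [-0.507  0.026  0.02 ]
scene0 brass [272, 124, 19, 7, 76] [280.9 126.9] [ 0.466 -0.394  0.02 ]
scene0 brass [351, 311, 19, 19, 192] [360.4 320.3] [0.544 0.303 0.02 ]
side0 orange [313, 358, 32, 11, 293] [328.9 362.8] [ 0.489 -0.319  0.02 ]
side0 blue [264, 224, 70, 22, 134] [298.1 235.7] [0.524 0.131 0.02 ]
side0 blue [206, 422, 49, 7, 86] [229.5 426. ] [ 0.288 -0.411  0.02 ]
side0 brass [57, 32, 9, 17, 49] [60.4 40.2] [-0.793  3.581  0.02 ]
side0 brass [0, 130, 25, 53, 832] [  9.8 150. ] [-0.478  1.064  0.02 ]
side0 brass [259, 198, 78, 16, 362] [296.3 203. ] [0.556 0.308 0.02 ]
(297, 260) [0.617 0.069 0.01 ]
(370, 245) [0.412 0.114 0.01 ]
(405, 348) [0.474 0.415 0.01 ]
(322, 362) [0.679 0.356 0.01 ]
(361, 320) [0.539 0.3   0.01 ]
(282, 132) [ 0.469 -0.38   0.01 ]
(213, 142) [ 0.687 -0.438  0.01 ]
```

View pics/scene0_rod.png

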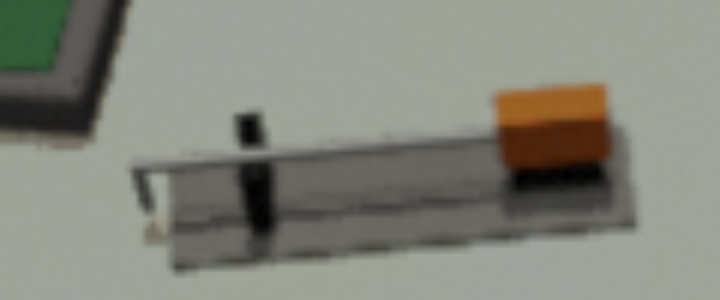

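View pics/side0_rod.png

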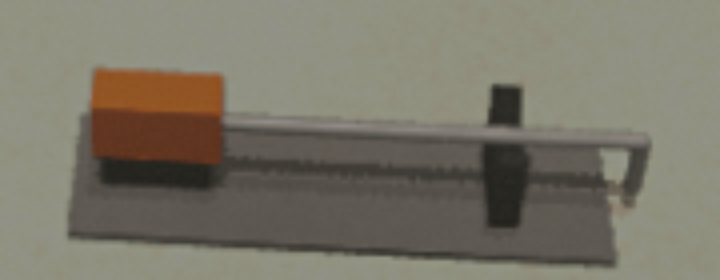

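View pics/scene0_tray.png

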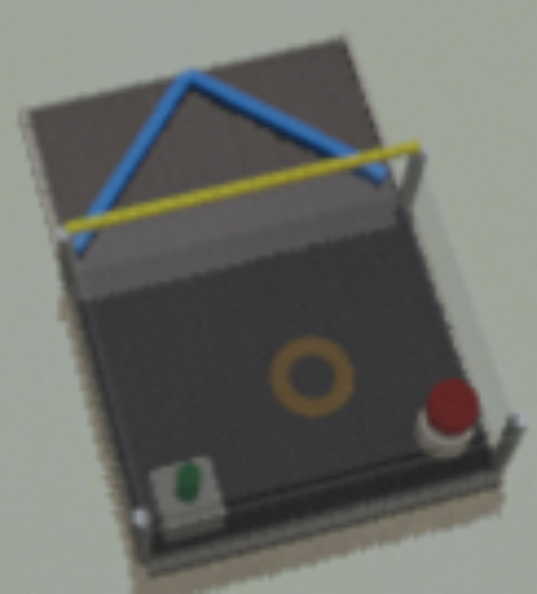

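View pics/side0_tray.png

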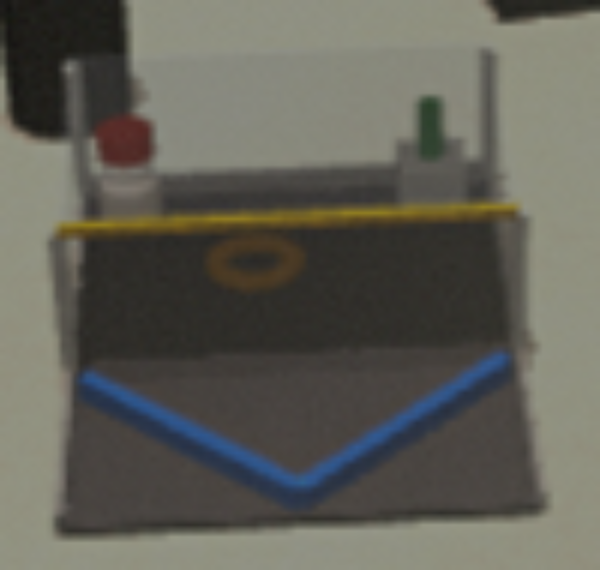

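```bash
python3 - <<'E'
from h import *
c=load('scene0');s=load('side0')
print('handle',tri([(c,(281.3,127.4)),(s,(328.9,362.8))]), onz(c,(281.3,127.4),.066), onz(s,(328.9,362.8),.066))
tip=tri([(c,(190+135/6,110+165/6)),(s,(290+645/4,340+138/4))]); print('barend',tip)
v=lambda x,y:(290+x/4.4,235+y/4.4); w=lambda x,y:(250+x/6,165+y/6)
print('yelA',tri([(c,v(68,227)),(s,w(515,208))])); print('yelB',tri([(c,v(418,146)),(s,w(60,232))]))
print('apex',tri([(c,v(192,72)),(s,w(300,485))]))
print('ring',onz(c,v(312,376),.015),onz(s,w(256,262),.015))
q=bot.get_obs()['tool_rot'];print(Rn.from_quat(np.roll(q,-1)).as_matrix().round(3))
E
```

```text
handle (array([ 0.47922965, -0.3541978 ,  0.06237754]), [np.float64(0.0001369983867506974), np.float64(0.00013699838675079187)]) [ 0.4802162  -0.35100698  0.066     ] [ 0.47854969 -0.35729135  0.066     ]
barend (array([ 0.68819444, -0.4246774 ,  0.0457421 ]), [np.float64(0.0017130204449655713), np.float64(0.0017130204449654857)])
yelA (array([0.64401721, 0.18320158, 0.08548466]), [np.float64(0.0011148155240331835), np.float64(0.0011148155240331252)])
yelB (array([0.43690932, 0.22381238, 0.08340516]), [np.float64(0.001776376718872533), np.float64(0.0017763767188724918)])
apex (array([0.51769496, 0.09037675, 0.01571841]), [np.float64(0.002655002465349356), np.float64(0.0026550024653492063)])
ring [0.54147485 0.30289554 0.015     ] [0.54041373 0.28606535 0.015     ]
[[-0.    -0.96   0.281]
 [-0.001  0.281  0.96 ]
 [-1.    -0.    -0.001]]
```

drive_tool(slide=[[28, -41, 10], [57, -82, 20], [85, -123, 30], [113, -164, 40], [142, -205, 50], [170, -246, 60], [198, -287, 70], [226, -328, 80], [255, -369, 90], [283, -410, 100]], turn=[[0, 0, -0.14], [0, 0, -0.28], [0, 0, -0.42], [0, 0, -0.56], [0, 0, -0.7], [0, 0, -0.84], [0, 0, -0.98], [0, 0, -1.12], [0, 0, -1.26], [0, 0, -1.4]], gripper=[1, 1, 1, 1, 1, 1, 1, 1, 1, 1])

```text
t: 1.15
eef_pos: [0.4686, 0.2422, 0.3294]
tool_rot: [0.705, 0.042, 0.706, -0.042]
contact_force: [0.6, 1.7, 0.2]
gripper_width: 1.003
```

drive_tool(slide=[[27, -30, 0], [40, -50, 0], [40, -50, 0], [40, -50, 0]], turn=[[0, 0, -0.14], [0, 0, -0.28], [0, 0, -0.28], [0, 0, -0.28]], gripper=[1, 1, 1, 1])

```text
t: 1.55
eef_pos: [0.5083, 0.1922, 0.3291]
tool_rot: [0.692, 0.14, 0.694, -0.14]
contact_force: [0.5, 0.8, -0.4]
gripper_width: 0.998
```

```bash
python3 - <<'E'
from h import *
st(); snap('wrist','w1'); snap('scene','s1')
E
```

```text
{'t': 1.55, 'q': [-0.9413, 0.1859, 0.5471, 1.7734, -0.1045, 1.2123, -0.7636], 'joint_vel': [-0.0217, -0.0012, -0.0336, 0.0044, -0.0042, 0.0, 0.0024], 'joint_torque': [1.6493, -36.4753, 4.8067, -29.3435, 0.1867, -0.0019, -0.0948], 'eef_pos': [0.5083, 0.1922, 0.3291], 'tool_rot': [0.6924, 0.1402, 0.6938, -0.1399], 'contact_force': [0.4963, 0.8265, -0.4429], 'torque': [0.0267, -0.055, 0.02], 'gripper_width': 0.9979}
```

View pics/w1.png

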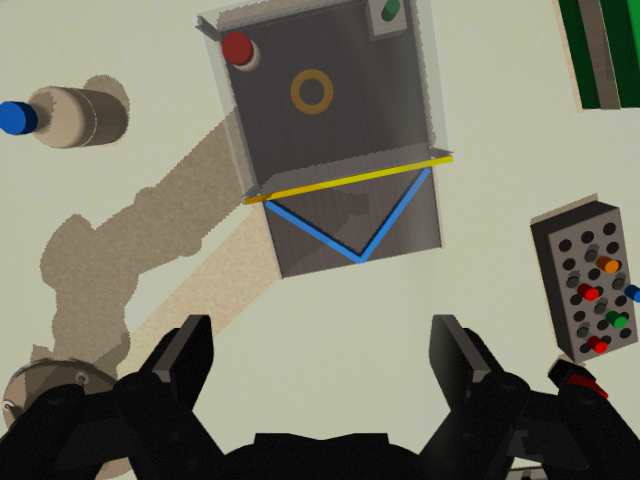

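The wrist view shows the ring at (312,92), the notch apex at (361,262), and the yellow edge from (246,202) to (452,158). I'll refine these.

```bash
python3 - <<'E'
from h import *
c=load('w1');hsv=cv2.cvtColor(c['color'],cv2.COLOR_RGB2HSV)
m=cv2.inRange(hsv,(14,80,60),(24,255,255));m[:60]=0;m[125:]=0;m[:,:280]=0;m[:,345:]=0
cs,_=cv2.findContours(m,cv2.RETR_CCOMP,cv2.CHAIN_APPROX_NONE)
for k in cs:
    if len(k)>30: print('ring ell',cv2.fitEllipse(k))
my=cv2.inRange(hsv,(20,120,90),(34,255,255));my[:150]=0;my[215:]=0;my[:,:240]=0;my[:,460:]=0
p=np.argwhere(my)[:,::-1].astype(np.float32);print('yel',cv2.minAreaRect(p),len(p))
mb=cv2.inRange(hsv,(98,120,60),(118,255,255));mb[:165]=0;mb[280:]=0;mb[:,:255]=0;mb[:,445:]=0
cv2.imwrite('pics/w1_t.png',cv2.resize(cv2.imread('pics/w1.png')[150:290,230:460],None,fx=3.4,fy=3.4,interpolation=cv2.INTER_CUBIC))
cv2.imwrite('pics/w1_b.png',cv2.resize(mb[150:290,230:460],None,fx=3.4,fy=3.4))
E
```

```text
ring ell ((311.5040283203125, 91.36495971679688), (42.74050521850586, 45.25077438354492), 178.92385864257812)
ring ell ((311.489990234375, 91.50006866455078), (24.951078414916992, 26.60162353515625), 177.86244201660156)
yel ((348.4894714355469, 179.44960021972656), (7.1588640213012695, 212.24229431152344), 78.11134338378906) 1450
```

View pics/w1_t.png

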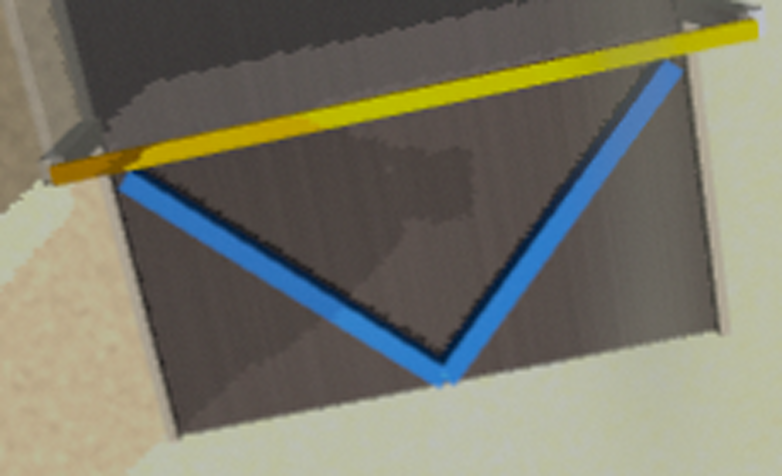

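```bash
cat > tray.py <<'E'
from h import *
def walls(tag,lo,hi,box,mn):
    c=load(tag);hsv=cv2.cvtColor(c['color'],cv2.COLOR_RGB2HSV)
    mb=cv2.inRange(hsv,lo,hi);x0,y0,x1,y1=box
    k=np.zeros_like(mb);k[y0:y1,x0:x1]=mb[y0:y1,x0:x1]
    return c,np.argwhere(k)[:,::-1].astype(np.float32)
c,p=walls('w1',(98,150,110),(118,255,255),(255,168,445,280),0)
L=p[p[:,0]<350];Rr=p[p[:,0]>372]
print(len(L),len(Rr),cv2.minAreaRect(L),cv2.minAreaRect(Rr))
for h in [0.0,0.004,0.008]:
    def ln(q):
        w=np.array([onz(c,u,h+.016)[:2] for u in q]);return cv2.fitLine(w.astype(np.float32),cv2.DIST_HUBER,0,.001,.001).ravel()
    a=ln(L);b=ln(Rr)
    s=np.linalg.solve(np.c_[a[:2],-b[:2]],b[2:]-a[2:]);X=a[2:]+s[0]*a[:2]
    aa,ab=np.degrees(np.arctan2(a[1],a[0])),np.degrees(np.arctan2(b[1],b[0]))
    if aa<0:aa+=180
    if ab<0:ab+=180
    yaw=(aa+ab)/2; ex=np.array([np.cos(np.radians(yaw)),np.sin(np.radians(yaw))])
    org=X+ex*(.138+.004*2**.5); seat=org-.1026*ex
    e=np.array([-ex[1],ex[0]])
    y1=onz(c,(349-103.5,179.4+21.7),h+.084)[:2];y2=onz(c,(349+103,179.4-21.8),h+.084)[:2]
    r=onz(c,(311.5,91.4),h+.008)[:2]
    T=lambda P:np.round([(P-org)@ex*1e3,(P-org)@e*1e3],1)
    print(h,'angs',aa,ab,'yaw',yaw,'org',org,'seat',seat,'yel',T(y1),T(y2),'ring',r,T(r))
    for z in [.004]:
      P=np.r_[X,h+.016]; print('apex in scene',proj(load('s1'),P),'side',proj(load('side0'),P))
      for Y in [(-30,105),(-30,-105)]:
        Q=org+ex*Y[0]/1e3+e*Y[1]/1e3; print('  yel end side',proj(load('side0'),np.r_[Q,h+.084]),'scene',proj(load('s1'),np.r_[Q,h+.084]))
      print('  ring side',proj(load('side0'),np.r_[r,h+.010]),'scene',proj(load('s1'),np.r_[r,h+.010]))
E
python3 tray.py
```

```text
633 444 ((308.27703857421875, 228.55245971679688), (99.19760131835938, 6.559188365936279), 31.75948143005371) ((398.98919677734375, 208.26486206054688), (6.322845935821533, 96.46015930175781), 36.02737808227539)
0.0 angs 124.13672 34.30612 yaw 79.22142 org [0.54687744 0.22884816] seat [0.5276898  0.12805831] yel [-26.4 107.3] [ -26.5 -108.2] ring [0.54234127 0.30032141] [69.4 17.8]
apex in scene [[331.5415197  251.07018077]] side [[300.0659805  246.05706523]]
  yel end side [[260.02864925 204.12789563]] scene [[383.05218601 266.9570228 ]]
  yel end side [[335.91018349 200.68714416]] scene [[304.31357812 285.82708782]]
  ring side [[292.42958551 207.70425046]] scene [[359.9988625 320.4194322]]
0.004 angs 124.136734 34.3059 yaw 79.22131 org [0.54705685 0.23040399] seat [0.52786905 0.12961417] yel [-27.3 106.2] [ -27.4 -107.1] ring [0.54232518 0.30001969] [67.5 17.7]
apex in scene [[331.7704207  250.85707658]] side [[299.94757604 244.48050009]]
  yel end side [[259.88837416 202.58890317]] scene [[383.46873643 266.77977048]]
  yel end side [[335.82248711 199.15164331]] scene [[304.47354778 285.71016338]]
  ring side [[292.38076633 206.60932686]] scene [[360.0697209  319.77596581]]
0.008 angs 124.13672 34.30608 yaw 79.2214 org [0.547236   0.23195939] seat [0.52804834 0.13116954] yel [-28.3 105.1] [ -28.3 -106. ] ring [0.54230909 0.29971797] [65.6 17.5]
apex in scene [[332.00055415 250.64255314]] side [[299.82916239 242.90160532]]
  yel end side [[259.74795995 201.04798372]] scene [[383.88795715 266.60107845]]
  yel end side [[335.73464852 197.61410831]] scene [[304.63458754 285.59240206]]
  ring side [[292.33179412 205.51064398]] scene [[360.14094301 319.12907639]]
```

drive_tool(slide=[[-5, -45, -5], [-10, -90, -10], [-15, -135, -20], [-20, -180, -30], [-25, -225, -40], [-30, -270, -50], [-35, -315, -60], [-40, -360, -70], [-45, -405, -75], [-50, -450, -80]], turn=[[0, 0, -0.14], [0, 0, -0.28], [0, 0, -0.42], [0, 0, -0.56], [0, 0, -0.7], [0, 0, -0.84], [0, 0, -0.98], [0, 0, -1.12], [0, 0, -1.26], [0, 0, -1.4]], gripper=[1, 1, 1, 1, 1, 1, 1, 1, 1, 1])

```text
t: 2.65
eef_pos: [0.4581, -0.2562, 0.2487]
tool_rot: [0.44, 0.554, 0.441, -0.552]
contact_force: [0.8, 0.6, 0.9]
gripper_width: 0.997
```

drive_tool(slide=[[-4, -45, 0], [-8, -90, 0], [-8, -97, 0], [-8, -97, 0], [-8, -97, 0]], turn=[[0, 0, -0.1], [0, 0, -0.1], [0, 0, -0.1], [0, 0, -0.1], [0, 0, -0.1]], gripper=[1, 1, 1, 1, 1])

```text
t: 3.15
eef_pos: [0.451, -0.3511, 0.2482]
tool_rot: [0.412, 0.575, 0.414, -0.573]
contact_force: [0.1, 0.5, 0.5]
gripper_width: 1.0
```

```bash
python3 - <<'E'
from h import *
st(); snap('wrist','w2')
E
```

```text
{'t': 3.15, 'q': [-0.1631, 0.4152, 0.9537, 1.8314, -0.3841, 1.0946, -0.9615], 'joint_vel': [-0.0237, -0.009, 0.0002, 0.0048, 0.0002, -0.0003, 0.0005], 'joint_torque': [1.5516, -38.3817, 11.357, -26.0552, 0.0762, -0.0377, 0.0227], 'eef_pos': [0.451, -0.3511, 0.2482], 'tool_rot': [0.412, 0.5752, 0.4143, -0.5726], 'contact_force': [0.1458, 0.4859, 0.5434], 'torque': [0.0028, 0.0566, 0.0266], 'gripper_width': 0.9996}
```

View pics/w2.png

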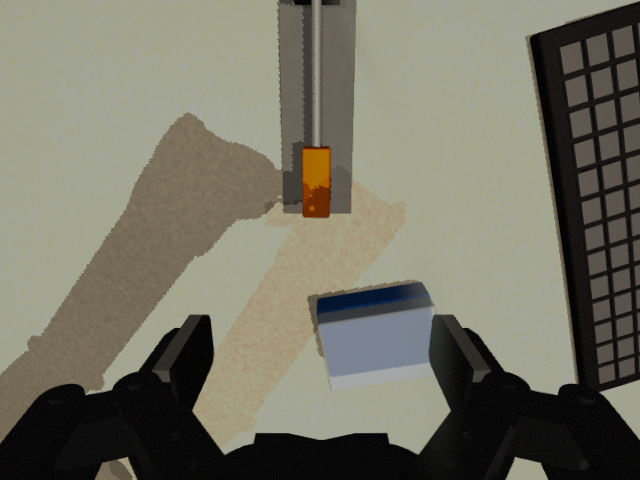

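```bash
cat > rod.py <<'E'
from h import *
import sys
c=load('w2');hsv=cv2.cvtColor(c['color'],cv2.COLOR_RGB2HSV)
m=cv2.inRange(hsv,(3,150,60),(20,255,255))
p=np.argwhere(m)[:,::-1].astype(np.float32);p=p[(p[:,1]>135)&(p[:,1]<230)&(p[:,0]>290)&(p[:,0]<345)]
r=cv2.minAreaRect(p);print(r,len(p));b=cv2.boxPoints(r)
w=np.array([onz(c,u,.066) for u in b]);print(w.round(4),'ctr',w.mean(0), np.linalg.norm(w[0]-w[1]),np.linalg.norm(w[1]-w[2]))
# bar
g=c['color'].astype(int).mean(2)
pts=[]
for y in range(15,140,4):
    row=g[y,305:332]; k=np.where(row>np.percentile(row,65))[0]; pts.append((305+k.mean(),y))
P=np.array([onz(c,u,.050)[:2] for u in pts]); f=cv2.fitLine(P.astype(np.float32),cv2.DIST_HUBER,0,.001,.001).ravel()
print(np.round(pts,1).tolist()[::6]);print('bar dir deg',np.degrees(np.arctan2(f[1],f[0])),f)
print('cam pos',-c['R'].T@c['t'], 'view',c['R'][2])
s=bot.get_obs();print(Rn.from_quat(np.roll(s['tool_rot'],-1)).as_matrix().round(3))
E
python3 rod.py
```

```text
((316.0, 181.5), (28.0, 71.0), 0.0) 1947
[[ 0.4562 -0.3339  0.066 ]
 [ 0.5138 -0.3541  0.066 ]
 [ 0.5064 -0.3762  0.066 ]
 [ 0.4484 -0.3573  0.066 ]] ctr [ 0.48118858 -0.35537764  0.066     ] 0.06097671901570592 0.023360662857413807
[[318.5, 15.0], [319.9, 39.0], [319.0, 63.0], [316.0, 87.0], [318.9, 111.0], [320.1, 135.0]]
bar dir deg -18.247398 [ 0.94971335 -0.31312072  0.56191254 -0.38500133]
cam pos [ 0.52718391 -0.37690084  0.39160758] view [-0.292448    0.10261809 -0.95075954]
[[ 0.001  0.949 -0.317]
 [ 0.005 -0.317 -0.949]
 [-1.    -0.    -0.005]]
```

drive_tool(slide=[[15, -2, -45], [30, -4, -90], [30, -4, -130], [30, -4, -165], [30, -4, -190], [30, -4, -205], [30, -4, -215], [30, -4, -215]], turn=[[0, 0, 0], [0, 0, 0], [0, 0, 0], [0, 0, 0], [0, 0, 0], [0, 0, 0], [0, 0, 0], [0, 0, 0]], gripper=[1, 1, 1, 1, 1, 1, 1, 1])

```text
t: 4.0
eef_pos: [0.4815, -0.3537, 0.0329]
tool_rot: [0.412, 0.575, 0.415, -0.572]
contact_force: [0.1, 0.9, 0.1]
gripper_width: 0.999
```

```bash
python3 - <<'E'
from h import *
st(); snap('wrist','w3')
E
```

```text
{'t': 4.0, 'q': [0.0357, 0.7226, 0.6912, 1.9174, -0.6745, 0.7514, -0.7704], 'joint_vel': [-0.001, -0.0247, 0.0268, -0.017, 0.0131, 0.0158, -0.0082], 'joint_torque': [0.1616, -53.1024, 13.5179, -16.6061, -0.1311, -0.1857, 0.101], 'eef_pos': [0.4815, -0.3537, 0.0329], 'tool_rot': [0.4123, 0.5748, 0.4152, -0.572], 'contact_force': [0.1121, 0.9146, 0.1144], 'torque': [-0.0129, 0.0265, -0.0012], 'gripper_width': 0.9986}
```

View pics/w3.png

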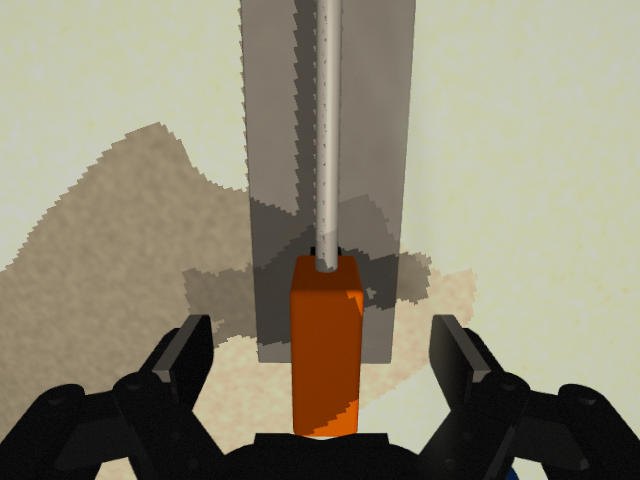

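drive_tool(slide=[[0, -2, 0], [0, -2, 0], [0, -2, 0], [0, -2, 0], [0, -2, 0], [0, -2, 0], [0, -2, 0], [0, -2, 0]], turn=[[0, 0, 0], [0, 0, 0], [0, 0, 0], [0, 0, 0], [0, 0, 0], [0, 0, 0], [0, 0, 0], [0, 0, 0]], gripper=[1, 0.6, 0.4, 0.3, 0.2, 0.1, 0.1, 0.1], squeeze=80)

```text
t: 4.85
eef_pos: [0.482, -0.3566, 0.0341]
tool_rot: [0.413, 0.575, 0.414, -0.572]
contact_force: [-0.3, 0.5, 5.7]
gripper_width: 0.268
```

```bash
python3 - <<'E'
from h import *
st(); snap('wrist','w4')
E
```

```text
{'t': 4.85, 'q': [0.0392, 0.7226, 0.6925, 1.9135, -0.6738, 0.7536, -0.7687], 'joint_vel': [-0.0004, 0.0006, -0.0003, -0.0003, -0.0012, 0.0021, 0.0004], 'joint_torque': [0.2409, -51.6696, 13.1457, -16.1349, -0.0456, -0.3548, 0.001], 'eef_pos': [0.482, -0.3566, 0.0341], 'tool_rot': [0.4127, 0.5752, 0.4145, -0.5719], 'contact_force': [-0.3006, 0.5358, 5.7315], 'torque': [0.1897, 0.1527, 0.0106], 'gripper_width': 0.2679}
```

View pics/w4.png

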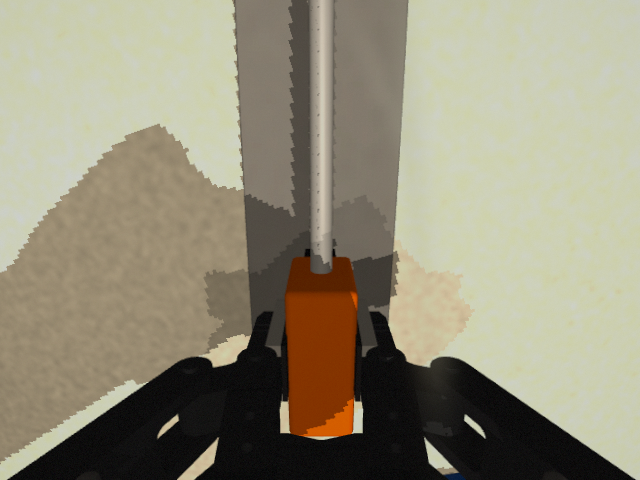

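drive_tool(slide=[[0, 0, 8], [0, 0, 20], [0, 0, 40], [0, 0, 70], [0, 0, 100], [0, 0, 130], [0, 0, 150], [0, 0, 160], [0, 0, 160], [0, 0, 160]], turn=[[0, 0, 0], [0, 0, 0], [0, 0, 0], [0, 0, 0], [0, 0, 0], [0, 0, 0], [0, 0, 0], [0, 0, 0], [0, 0, 0], [0, 0, 0]], gripper=[0.1, 0.1, 0.1, 0.1, 0.1, 0.1, 0.1, 0.1, 0.1, 0.1])

```text
t: 5.9
eef_pos: [0.4816, -0.356, 0.1933]
tool_rot: [0.412, 0.575, 0.415, -0.572]
contact_force: [0.0, -0.4, -2.7]
gripper_width: 0.268
```

```bash
python3 - <<'E'
from h import *
st(); snap('wrist','w5'); st()
E
```

```text
{'t': 5.9, 'q': [-0.1006, 0.5259, 0.8835, 1.8224, -0.4781, 1.0234, -0.9165], 'joint_vel': [0.0068, 0.0149, -0.0108, 0.0078, -0.0005, 0.0003, 0.0003], 'joint_torque': [0.0808, -47.4618, 13.5862, -25.1881, 0.0131, -0.0201, -0.0131], 'eef_pos': [0.4816, -0.356, 0.1933], 'tool_rot': [0.4123, 0.5751, 0.415, -0.5719], 'contact_force': [0.0282, -0.3524, -2.7465], 'torque': [-0.0386, 0.0425, -0.0282], 'gripper_width': 0.268}
{'t': 5.95, 'q': [-0.1004, 0.5265, 0.8832, 1.8226, -0.4781, 1.0234, -0.9165], 'joint_vel': [0.0035, 0.0082, -0.0018, 0.0005, 0.0028, 0.0012, -0.0009], 'joint_torque': [0.0325, -47.1551, 13.4116, -24.9456, -0.0053, -0.0178, -0.0024], 'eef_pos': [0.4814, -0.3559, 0.1929], 'tool_rot': [0.4121, 0.5749, 0.4152, -0.5721], 'contact_force': [-0.611, 1.0923, -1.9929], 'torque': [-0.0178, 0.0196, 0.0499], 'gripper_width': 0.2665}
```

drive_tool(slide=[[0, 20, 0], [0, 50, 0], [0, 80, 0], [0, 110, 0], [0, 140, 0], [0, 170, 0], [0, 200, 0], [0, 230, 0], [0, 260, 0], [0, 280, 0]], turn=[[0, 0, 0.06], [0, 0, 0.18], [0, 0, 0.3], [0, 0, 0.43], [0, 0, 0.56], [0, 0, 0.69], [0, 0, 0.82], [0, 0, 0.95], [0, 0, 1.08], [0, 0, 1.2]], gripper=[0.1, 0.1, 0.1, 0.1, 0.1, 0.1, 0.1, 0.1, 0.1, 0.1])

```text
t: 6.95
eef_pos: [0.4805, -0.0735, 0.1918]
tool_rot: [0.663, 0.238, 0.669, -0.237]
contact_force: [-0.3, -0.0, -3.7]
gripper_width: 0.268
```

```bash
python3 - <<'E'
from h import *
s=st(); R=Rn.from_quat(np.roll(s['tool_rot'],-1)).as_matrix();print(R.round(3),np.degrees(np.arctan2(R[1,1],R[0,1])))
E
```

```text
{'t': 6.95, 'q': [-0.5037, 0.2426, 0.6207, 2.0642, -0.1831, 0.895, -0.4653], 'joint_vel': [-0.1664, -0.1059, -0.3001, 0.0534, 0.1694, -0.0292, 0.624], 'joint_torque': [0.887, -33.8164, 5.3121, -24.4999, -0.1895, 0.1229, -0.9645], 'eef_pos': [0.4805, -0.0735, 0.1918], 'tool_rot': [0.6632, 0.2375, 0.669, -0.2372], 'contact_force': [-0.3312, -0.0325, -3.7219], 'torque': [-0.0188, -0.0155, -0.0524], 'gripper_width': 0.2684}
[[-0.008  0.632  0.775]
 [ 0.003  0.775 -0.632]
 [-1.    -0.002 -0.008]] 50.76730435418389
```

drive_tool(slide=[[-1, 5, -10], [-2, 10, -20], [-3, 15, -40], [-5, 22, -50], [-5, 22, -60], [-5, 22, -60], [-5, 22, -60]], turn=[[0, 0, 0.12], [0, 0, 0.24], [0, 0, 0.36], [0, 0, 0.46], [0, 0, 0.496], [0, 0, 0.496], [0, 0, 0.496]], gripper=[0.1, 0.1, 0.1, 0.1, 0.1, 0.1, 0.1])

```text
t: 7.65
eef_pos: [0.475, -0.0518, 0.1314]
tool_rot: [0.701, 0.066, 0.707, -0.068]
contact_force: [-0.2, -0.9, -1.5]
gripper_width: 0.271
```

```bash
python3 - <<'E'
from h import *
snap('wrist','w6');snap('scene','s6');snap('side','d6')
s=st(); R=Rn.from_quat(np.roll(s['tool_rot'],-1)).as_matrix();print(R.round(3),np.degrees(np.arctan2(R[1,1],R[0,1])))
cv2.imwrite('pics/s6c.png',cv2.resize(cv2.imread('pics/s6.png')[180:380,270:430],None,fx=3,fy=3))
cv2.imwrite('pics/d6c.png',cv2.resize(cv2.imread('pics/d6.png')[130:270,240:380],None,fx=4,fy=4))
E
```

```text
{'t': 7.8, 'q': [-0.4228, 0.3142, 0.4779, 2.1278, -0.2079, 0.7514, -0.0009], 'joint_vel': [-0.0022, -0.0057, -0.0013, -0.0003, -0.0006, -0.0025, 0.0029], 'joint_torque': [0.0386, -37.9074, 4.6316, -21.2613, 0.0045, 0.049, -0.0096], 'eef_pos': [0.4758, -0.0517, 0.1322], 'tool_rot': [0.7013, 0.0664, 0.7066, -0.0676], 'contact_force': [0.0543, 0.3034, -2.2129], 'torque': [-0.0065, 0.0088, 0.0011], 'gripper_width': 0.2715}
[[-0.008  0.189  0.982]
 [-0.001  0.982 -0.189]
 [-1.    -0.002 -0.007]] 79.12440590680033
```

View pics/w6.png

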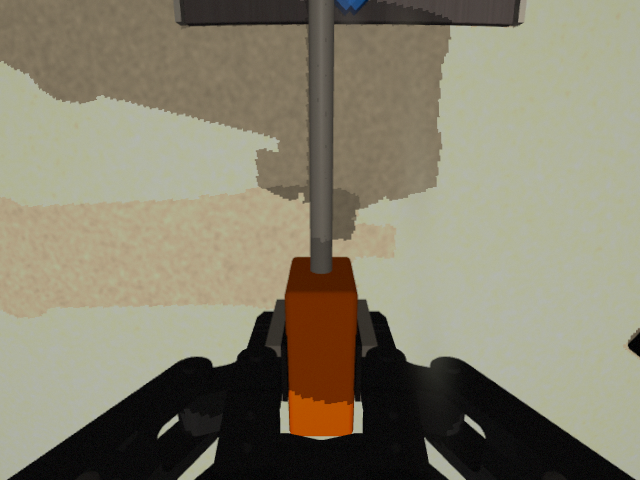

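View pics/s6c.png

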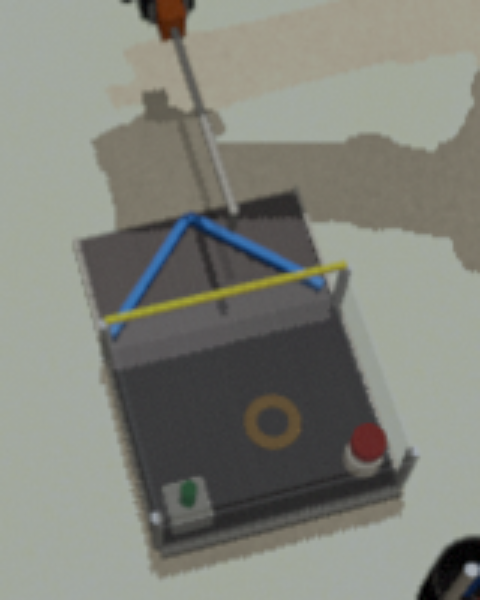

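View pics/d6c.png

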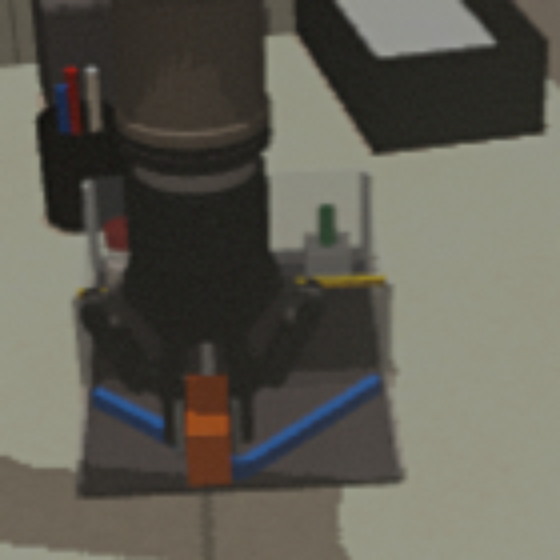

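```bash
cat > tip.py <<'E'
from h import *
G=np.array([-0.012,0.0012,0]) # rod origin in tool frame guess: x=-12mm (up), y offset, z
EX=np.array([.1874,.9823,0]);EY=np.array([-.9823,.1874,0]);ORG=np.array([.5470,.2296,.002])
def rodpt(s,p):
    R=Rn.from_quat(np.roll(s['tool_rot'],-1)).as_matrix(); ex=R[:,1];ez=-R[:,0];ey=np.cross(ez,ex)
    return s['eef_pos']+R@np.array([-.0119,0,0])+p[0]*ex+p[1]*ey+p[2]*ez
def tt(P): d=P-ORG; return np.round([d@EX*1e3,d@EY*1e3,d[2]*1e3],1)
E
python3 - <<'E'
from tip import *
s=bot.get_obs(); c=load('s6')
b=rodpt(s,(.222,0,0)); print(b,proj(c,b)); t=rodpt(s,(.22,0,-.036)); print('tip',t,tt(t))
o,d=ray(c,(348.3,250.7)); print(onz(c,(348.3,250.7),b[2]))
R=np.array([.5423,.3001,.006]);print('ring',tt(R), 'to go',R-t)
E
```

```text
[0.51775122 0.16628876 0.14354335] [[347.68540589 251.51593835]]
tip [0.51710097 0.16429008 0.10754915] [-69.8  17.1 105.5]
[0.515305   0.16489252 0.14354335]
ring [68.4 17.8  4. ] to go [ 0.02519903  0.13580992 -0.10154915]
```

drive_tool(slide=[[0, 0, -20], [0, 0, -50], [0, 0, -72], [0, 0, -82], [2, 8, -82], [5, 28, -82], [10, 55, -82], [15, 80, -82], [20, 105, -82], [23, 124, -82]], turn=[[0, 0, 0], [0, 0, 0], [0, 0, 0], [0, 0, 0], [0, 0, 0], [0, 0, 0], [0, 0, 0], [0, 0, 0], [0, 0, 0], [0, 0, 0]], gripper=[0.1, 0.1, 0.1, 0.1, 0.1, 0.1, 0.1, 0.1, 0.1, 0.1])

```text
t: 8.8
eef_pos: [0.5003, 0.0752, 0.0517]
tool_rot: [0.702, 0.066, 0.706, -0.066]
contact_force: [-0.1, -0.2, -2.2]
gripper_width: 0.27
```

drive_tool(slide=[[2, 12, 0], [2, 12, 0], [2, 12, 0]], turn=[[0, 0, 0], [0, 0, 0], [0, 0, 0]], gripper=[0.1, 0.1, 0.1])

```text
t: 9.1
eef_pos: [0.5026, 0.087, 0.0523]
tool_rot: [0.703, 0.066, 0.705, -0.066]
contact_force: [-0.4, 0.1, -2.3]
gripper_width: 0.266
```

```bash
python3 - <<'E'
from tip import *
snap('wrist','w7');snap('scene','s7');snap('side','d7')
s=st(); t=rodpt(s,(.22,0,-.036)); print('tip',t,tt(t))
cv2.imwrite('pics/s7c.png',cv2.resize(cv2.imread('pics/s7.png')[230:370,290:420],None,fx=4.2,fy=4.2))
E
```

```text
{'t': 9.25, 'q': [-0.6077, 0.4972, 0.3974, 2.1044, -0.3334, 0.6042, -0.1659], 'joint_vel': [0.0038, 0.002, -0.0054, 0.0003, -0.0021, -0.0017, -0.0024], 'joint_torque': [-0.4062, -47.0785, 6.2249, -17.3819, -0.0146, 0.0196, 0.0009], 'eef_pos': [0.5022, 0.0859, 0.0519], 'tool_rot': [0.7022, 0.067, 0.7056, -0.0672], 'contact_force': [0.2687, 0.1286, -1.7389], 'torque': [0.0064, -0.0165, 0.0331], 'gripper_width': 0.2712}
tip [0.54361956 0.30189145 0.02759058] [70.4 16.9 25.6]
```

View pics/w7.png

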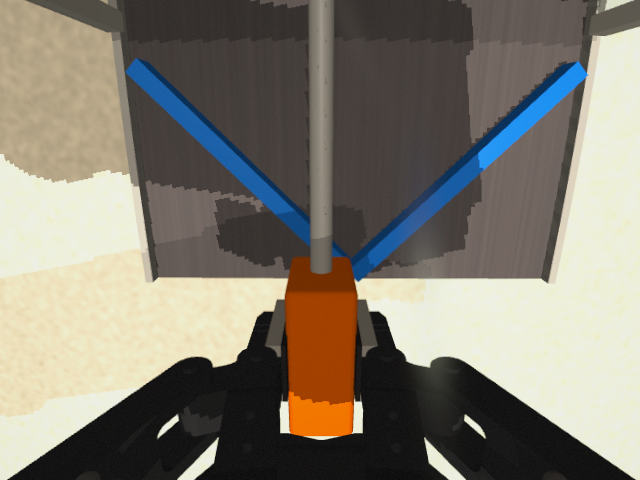

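View pics/s7c.png

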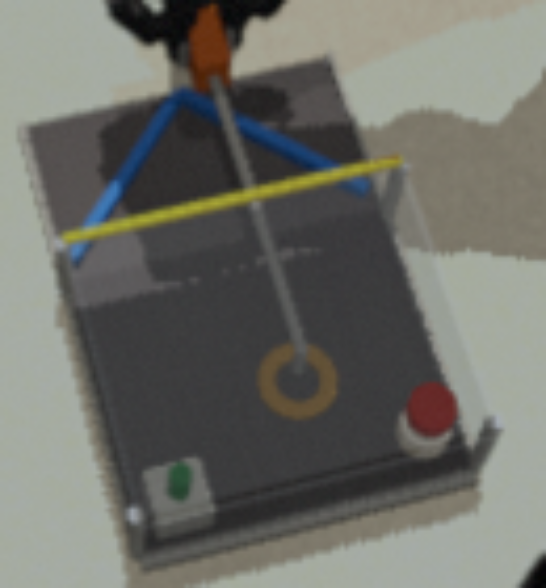

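```bash
python3 - <<'E'
from tip import *
c=load('s7');s=bot.get_obs();t=rodpt(s,(.22,0,-.036))
print(proj(c,t),proj(c,[t[0],t[1],.007])-proj(c,t), onz(c,(361.2,318.1),.0276),onz(c,(360.7,320.5),.009))
d=load('d7'); print(proj(d,t)); 
cv2.imwrite('pics/d7c.png',cv2.resize(cv2.imread('pics/d7.png')[160:270,240:360],None,fx=5,fy=5))
E
```

```text
[[360.3769474 318.7409614]] [[-0.61940651  2.79976061]] [0.54089791 0.30127095 0.0276    ] [0.54055388 0.30101265 0.009     ]
[[292.46170525 202.33919901]]
```

View pics/d7c.png

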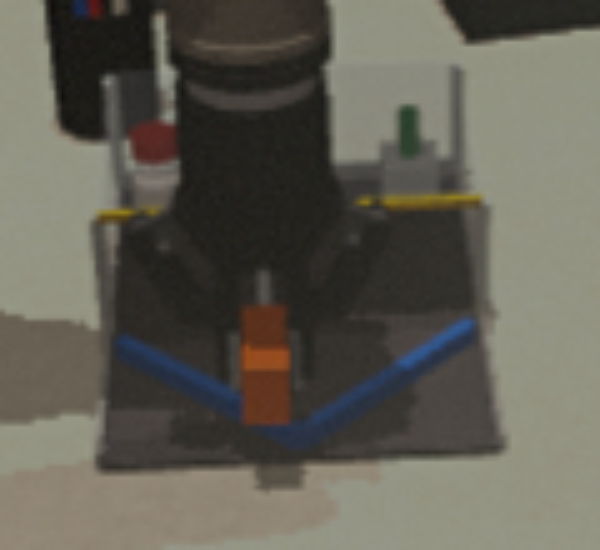

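drive_tool(slide=[[0, 0, -5], [0, 0, -10], [0, 0, -13], [0, 0, -13], [0, 0, -13]], turn=[[0, 0, 0], [0, 0, 0], [0, 0, 0], [0, 0, 0], [0, 0, 0]], gripper=[0.1, 0.1, 0.1, 0.1, 0.1])

```text
t: 9.75
eef_pos: [0.5021, 0.0858, 0.0387]
tool_rot: [0.702, 0.067, 0.706, -0.067]
contact_force: [-0.8, -0.8, -2.3]
gripper_width: 0.27
```

```bash
cat > f.py <<'E'
from tip import *
s=bot.get_obs(); t=rodpt(s,(.22,0,-.036)); print(s['t'],'tip',t.round(4),tt(t),'F',np.round(s['contact_force'],2),'T',np.round(s['torque'],3),'eef',np.round(s['eef_pos'],4))
E
python3 f.py
```

```text
9.75 tip [0.5435 0.3018 0.0143] [70.3 16.9 12.3] F [-0.85 -0.77 -2.27] T [-0.026 -0.008  0.048] eef [0.5021 0.0858 0.0387]
```

Now in 1 mm steps, each checked against the force and moment.

drive_tool(slide=[[0, 0, -1], [0, 0, -2], [0, 0, -3], [0, 0, -3]], turn=[[0, 0, 0], [0, 0, 0], [0, 0, 0], [0, 0, 0]], gripper=[0.1, 0.1, 0.1, 0.1])

```text
t: 10.15
eef_pos: [0.502, 0.0858, 0.0356]
tool_rot: [0.702, 0.067, 0.706, -0.067]
contact_force: [-0.0, -0.1, -1.9]
gripper_width: 0.268
```

```bash
python3 f.py
```

```text
10.15 tip [0.5434 0.3018 0.0113] [70.3 17.   9.3] F [-0.02 -0.06 -1.91] T [-0.02   0.008 -0.022] eef [0.502  0.0858 0.0356]
```

drive_tool(slide=[[0, 0, -1], [0, 0, -1], [0, 0, -1]], turn=[[0, 0, 0], [0, 0, 0], [0, 0, 0]], gripper=[0.1, 0.1, 0.1])

```text
t: 10.45
eef_pos: [0.502, 0.0858, 0.0346]
tool_rot: [0.702, 0.067, 0.706, -0.067]
contact_force: [-0.2, -0.1, -2.2]
gripper_width: 0.267
```

```bash
python3 f.py
```

```text
10.45 tip [0.5434 0.3018 0.0102] [70.3 17.   8.2] F [-0.25 -0.08 -2.23] T [-0.003  0.008 -0.003] eef [0.502  0.0858 0.0346]
```

drive_tool(slide=[[0, 0, -0.5], [0, 0, -0.5]], turn=[[0, 0, 0], [0, 0, 0]], gripper=[0.1, 0.1])

```text
t: 10.65
eef_pos: [0.502, 0.0858, 0.0341]
tool_rot: [0.702, 0.067, 0.706, -0.067]
contact_force: [-0.1, 0.1, -2.8]
gripper_width: 0.267
```

```bash
python3 f.py
```

```text
10.65 tip [0.5434 0.3018 0.0097] [70.3 17.1  7.7] F [-0.12  0.14 -2.82] T [0.    0.018 0.013] eef [0.502  0.0858 0.0341]
```

drive_tool(slide=[[0, 0, -0.5], [0, 0, -0.5]], turn=[[0, 0, 0], [0, 0, 0]], gripper=[0.1, 0.1])

```text
t: 10.85
eef_pos: [0.5019, 0.0858, 0.0335]
tool_rot: [0.702, 0.067, 0.706, -0.067]
contact_force: [-0.0, 0.4, -1.6]
gripper_width: 0.271
```

```bash
python3 f.py
```

```text
10.85 tip [0.5434 0.3018 0.0091] [70.2 17.1  7.1] F [-0.    0.44 -1.56] T [ 0.001 -0.024  0.029] eef [0.5019 0.0858 0.0335]
```

drive_tool(slide=[[0, 0, -0.5], [0, 0, -0.5]], turn=[[0, 0, 0], [0, 0, 0]], gripper=[0.1, 0.1])

```text
t: 11.05
eef_pos: [0.5019, 0.0857, 0.0329]
tool_rot: [0.702, 0.067, 0.706, -0.067]
contact_force: [-0.2, 0.8, -2.3]
gripper_width: 0.27
```

```bash
python3 f.py
```

```text
11.05 tip [0.5433 0.3018 0.0085] [70.2 17.2  6.5] F [-0.23  0.77 -2.35] T [-0.085 -0.076  0.029] eef [0.5019 0.0857 0.0329]
```

drive_tool(slide=[[0, 0, -0.5], [0, 0, -0.5]], turn=[[0, 0, 0], [0, 0, 0]], gripper=[0.1, 0.1])

```text
t: 11.25
eef_pos: [0.5019, 0.0858, 0.0324]
tool_rot: [0.702, 0.067, 0.706, -0.067]
contact_force: [0.6, 0.3, -2.4]
gripper_width: 0.268
```

```bash
python3 f.py
```

```text
11.25 tip [0.5433 0.3018 0.008 ] [70.2 17.2  6. ] F [ 0.58  0.32 -2.41] T [-0.02   0.026  0.002] eef [0.5019 0.0858 0.0324]
```

drive_tool(slide=[[0, 0, -0.5], [0, 0, -0.5]], turn=[[0, 0, 0], [0, 0, 0]], gripper=[0.1, 0.1])

```text
t: 11.45
eef_pos: [0.5018, 0.0857, 0.0318]
tool_rot: [0.702, 0.067, 0.706, -0.067]
contact_force: [-0.8, 0.4, -2.6]
gripper_width: 0.268
```

```bash
python3 f.py
```

```text
11.45 tip [0.5432 0.3018 0.0074] [70.2 17.3  5.4] F [-0.84  0.44 -2.63] T [-0.023  0.026  0.055] eef [0.5018 0.0857 0.0318]
```

drive_tool(slide=[[0, 0, -0.5], [0, 0, -0.5]], turn=[[0, 0, 0], [0, 0, 0]], gripper=[0.1, 0.1])

```text
t: 11.65
eef_pos: [0.5018, 0.0857, 0.0312]
tool_rot: [0.702, 0.067, 0.706, -0.067]
contact_force: [-0.1, -0.4, -1.8]
gripper_width: 0.274
```

```bash
python3 f.py
```

```text
11.65 tip [0.5432 0.3018 0.0068] [70.2 17.3  4.8] F [-0.13 -0.41 -1.82] T [-0.037  0.07   0.076] eef [0.5018 0.0857 0.0312]
```

drive_tool(slide=[[0, 0, -0.5], [0, 0, -0.5]], turn=[[0, 0, 0], [0, 0, 0]], gripper=[0.1, 0.1])

```text
t: 11.85
eef_pos: [0.5018, 0.0857, 0.0307]
tool_rot: [0.702, 0.067, 0.706, -0.067]
contact_force: [0.5, -0.1, -2.3]
gripper_width: 0.269
```

```bash
python3 f.py
```

```text
11.85 tip [0.5432 0.3018 0.0063] [70.2 17.3  4.3] F [ 0.48 -0.09 -2.3 ] T [-0.025  0.044  0.002] eef [0.5018 0.0857 0.0307]
```

drive_tool(slide=[[0, 0, -0.5], [0, 0, -0.5]], turn=[[0, 0, 0], [0, 0, 0]], gripper=[0.1, 0.1])

```text
t: 12.05
eef_pos: [0.5017, 0.0857, 0.0302]
tool_rot: [0.702, 0.067, 0.706, -0.067]
contact_force: [0.5, -0.1, -1.2]
gripper_width: 0.266
```

```bash
python3 f.py
```

```text
12.05 tip [0.5432 0.3017 0.0058] [70.1 17.3  3.8] F [ 0.48 -0.13 -1.2 ] T [ 0.023 -0.002  0.064] eef [0.5017 0.0857 0.0302]
```

drive_tool(slide=[[0, 0, -0.4], [0, 0, -0.4]], turn=[[0, 0, 0], [0, 0, 0]], gripper=[0.1, 0.1])

```text
t: 12.25
eef_pos: [0.5018, 0.0857, 0.0298]
tool_rot: [0.702, 0.067, 0.706, -0.067]
contact_force: [0.4, -0.5, -0.4]
gripper_width: 0.269
```

```bash
python3 f.py
```

```text
12.25 tip [0.5432 0.3017 0.0054] [70.1 17.2  3.4] F [ 0.42 -0.45 -0.42] T [0.078 0.042 0.015] eef [0.5018 0.0857 0.0298]
```

drive_tool(slide=[[0, 0, 0], [0, 0, 0]], turn=[[0, 0, 0], [0, 0, 0]], gripper=[0.1, 0.1])

```text
t: 12.45
eef_pos: [0.5018, 0.0857, 0.0298]
tool_rot: [0.702, 0.067, 0.706, -0.067]
contact_force: [-0.8, -0.7, -0.4]
gripper_width: 0.265
```

```bash
python3 - <<'E'
from tip import *
F=[];T=[]
for i in range(4):
    c=snap(['scene','wrist','scene','wrist'][i],f'h8_{i}'); s=bot.get_obs();F.append(s['contact_force']);T.append(s['torque'])
print(np.round(F,2),np.round(T,3))
cv2.imwrite('pics/s8c.png',cv2.resize(cv2.imread('pics/h8_0.png')[230:370,290:420],None,fx=4.2,fy=4.2,interpolation=cv2.INTER_CUBIC))
E
python3 f.py
```

```text
[[-0.48 -0.35 -1.07]
 [-0.21 -0.61 -0.67]
 [-0.48 -1.14 -0.83]
 [-0.36  0.05 -1.33]] [[ 0.121 -0.012  0.077]
 [ 0.089  0.046  0.114]
 [ 0.106  0.048  0.021]
 [ 0.098  0.081  0.069]]
12.65 tip [0.5433 0.3017 0.0054] [70.1 17.2  3.4] F [-0.36  0.05 -1.33] T [0.098 0.081 0.069] eef [0.5018 0.0857 0.0298]
```

View pics/s8c.png

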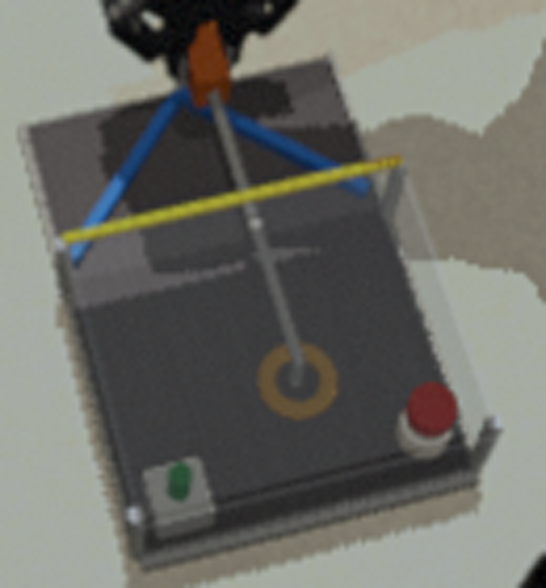

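View pics/h8_1.png

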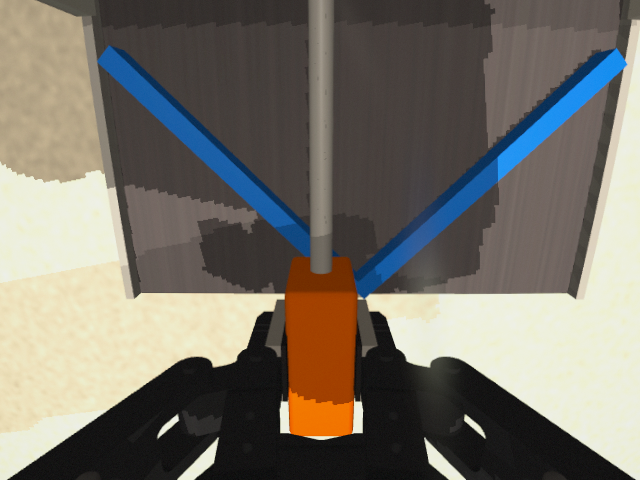

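drive_tool(slide=[[0, 0, -0.3], [0, 0, -0.3], [0, 0, -0.3]], turn=[[0, 0, 0], [0, 0, 0], [0, 0, 0]], gripper=[0.1, 0.1, 0.1])

```text
t: 12.95
eef_pos: [0.5018, 0.0856, 0.0295]
tool_rot: [0.702, 0.067, 0.706, -0.067]
contact_force: [0.1, -1.6, 0.2]
gripper_width: 0.27
```

```bash
cat > favg.py <<'E'
from tip import *
import sys
n=int(sys.argv[1]) if len(sys.argv)>1 else 4
F=[];T=[];E=[]
for i in range(n):
    bot.read_camera('side'); s=bot.get_obs();F.append(s['contact_force']);T.append(s['torque']);E.append(rodpt(s,(.22,0,-.036)))
F=np.mean(F,0);T=np.mean(T,0);P=np.mean(E,0)
print(s['t'],'F',F.round(2),'T',T.round(3),'tip',tt(P),'F tray axes',np.round([F@EX,F@EY],2))
E
python3 favg.py
```

```text
13.15 F [-0.53 -0.99 -0.42] T [0.146 0.014 0.086] tip [70.1 17.2  3.1] F tray axes [-1.07  0.33]
```

drive_tool(slide=[[0, 0, 0.7], [0.3, -5, 0.7], [0.6, -12, 0.7], [1.0, -20, 0.7], [1.4, -28, 0.7], [1.8, -36, 0.7], [2.2, -44, 0.7], [2.7, -53, 0.7], [3.1, -62, 0.7], [3.6, -72, 0.7]], turn=[[0, 0, 0], [0, 0, 0], [0, 0, 0], [0, 0, 0], [0, 0, 0], [0, 0, 0], [0, 0, 0], [0, 0, 0], [0, 0, 0], [0, 0, 0]], gripper=[0.1, 0.1, 0.1, 0.1, 0.1, 0.1, 0.1, 0.1, 0.1, 0.1])

```text
t: 14.15
eef_pos: [0.5054, 0.0129, 0.0302]
tool_rot: [0.702, 0.067, 0.706, -0.067]
contact_force: [-0.1, 0.4, -1.0]
gripper_width: 0.27
```

```bash
python3 f.py; python3 - <<'E'
from h import *
snap('scene','s9')
cv2.imwrite('pics/s9c.png',cv2.resize(cv2.imread('pics/s9.png')[210:370,290:420],None,fx=3.7,fy=3.7,interpolation=cv2.INTER_CUBIC))
E
```

```text
14.15 tip [0.5468 0.2289 0.0058] [-0.7  0.   3.8] F [-0.11  0.36 -0.98] T [ 0.326 -0.084  0.009] eef [0.5054 0.0129 0.0302]
```

View pics/s9c.png

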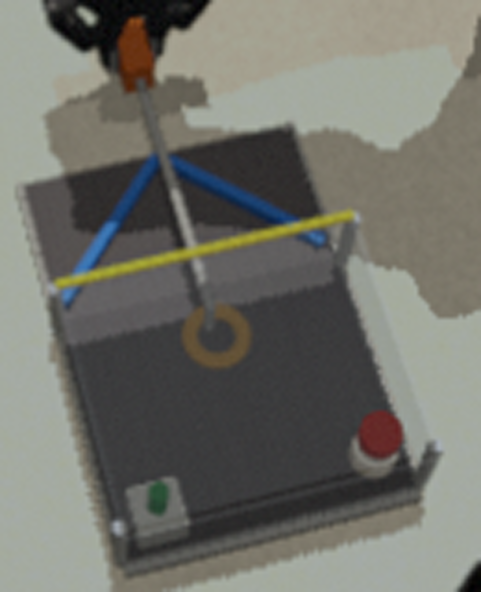

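drive_tool(slide=[[-1.0, -5, 0.3], [-2.3, -12, 0.3], [-4.2, -22, 0.3], [-6.1, -32, 0.3], [-8.0, -42, 0.3], [-9.9, -52, 0.3], [-11.8, -62, 0.3], [-13.4, -70, 0.3], [-14.7, -77, 0.3], [-15.6, -82, 0.3]], turn=[[0, 0, 0], [0, 0, 0], [0, 0, 0], [0, 0, 0], [0, 0, 0], [0, 0, 0], [0, 0, 0], [0, 0, 0], [0, 0, 0], [0, 0, 0]], gripper=[0.1, 0.1, 0.1, 0.1, 0.1, 0.1, 0.1, 0.1, 0.1, 0.1])

```text
t: 15.2
eef_pos: [0.4896, -0.072, 0.0306]
tool_rot: [0.702, 0.067, 0.706, -0.069]
contact_force: [0.7, 0.6, -1.5]
gripper_width: 0.271
```

```bash
python3 f.py; python3 - <<'E'
from h import *
snap('scene','s10');snap('wrist','w10')
cv2.imwrite('pics/s10c.png',cv2.resize(cv2.imread('pics/s10.png')[230:330,290:400],None,fx=5.5,fy=5.5,interpolation=cv2.INTER_CUBIC))
E
```

```text
15.2 tip [0.5317 0.1439 0.006 ] [-87.1  -1.    4. ] F [ 0.68  0.55 -1.48] T [ 0.148 -0.008  0.003] eef [ 0.4896 -0.072   0.0306]
```

View pics/s10c.png

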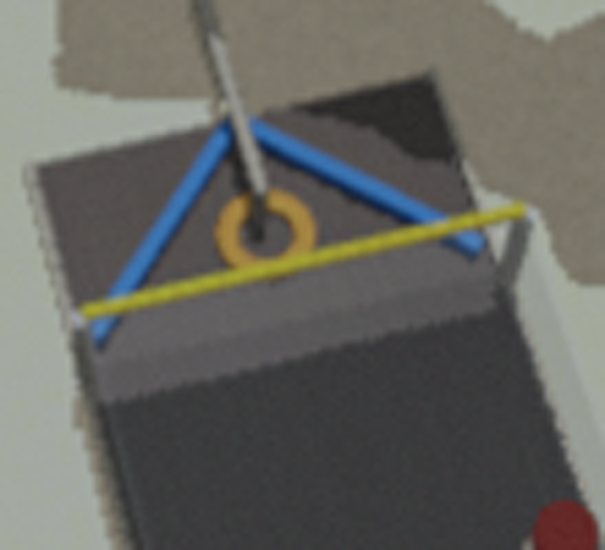

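View pics/w10.png

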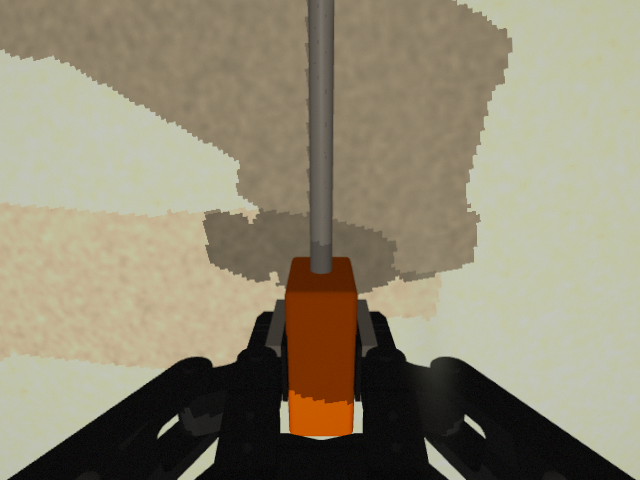

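```bash
cat > ringpos.py <<'E'
from tip import *
import sys
def ring(tag,lo=(14,90,70)):
    c=load(tag);hsv=cv2.cvtColor(c['color'],cv2.COLOR_RGB2HSV)
    s=bot.get_obs()
    m=cv2.inRange(hsv,lo,(22,255,255)); box=np.zeros_like(m); box[250:300,320:362]=m[250:300,320:362]
    cs,_=cv2.findContours(box,cv2.RETR_EXTERNAL,cv2.CHAIN_APPROX_NONE); k=max(cs,key=len); e=cv2.fitEllipse(k)
    P=onz(c,e[0],ORG[2]+.009); print('ring ellipse',np.round(e[0],1),np.round(e[1],1),'tray',tt(P))
    # notch walls centre-line apex in this view (bias)
    mb=cv2.inRange(hsv,(98,110,90),(118,255,255)); p=np.argwhere(mb)[:,::-1].astype(float); p=p[(p[:,0]>300)&(p[:,0]<385)&(p[:,1]>245)&(p[:,1]<300)]
    W=np.array([onz(c,u,ORG[2]+.016) for u in p])-ORG; X=W@EX*1e3; Y=W@EY*1e3
    for sg in (1,-1):
        q=(Y*sg>15)&(Y*sg<85); f=np.polyfit(Y[q]*sg,X[q],1); print('wall',sg,'x=%.1f+%.3f*|y|'%(f[1],f[0]),'n',q.sum(),'x at 50: %.1f (ideal %.1f)'%(np.polyval(f,50),-143.7+50))
ring(sys.argv[1])
E
python3 ringpos.py s10
```

```text
ring ellipse [342.1 270.2] [ 8.9 11.8] tray [-82.3  13.    9. ]
wall 1 x=-142.5+0.963*|y| n 121 x at 50: -94.4 (ideal -93.7)
wall -1 x=-139.6+0.967*|y| n 117 x at 50: -91.2 (ideal -93.7)
```

drive_tool(slide=[[-1, -4, 0], [-2, -8, 0], [-3, -12, 0], [-3.8, -15, 0], [-4.4, -17.5, 0], [-4.4, -17.5, 0]], turn=[[0, 0, 0], [0, 0, 0], [0, 0, 0], [0, 0, 0], [0, 0, 0], [0, 0, 0]], gripper=[0.1, 0.1, 0.1, 0.1, 0.1, 0.1])

```text
t: 15.9
eef_pos: [0.4851, -0.0903, 0.0307]
tool_rot: [0.702, 0.068, 0.706, -0.069]
contact_force: [-0.4, -0.5, -1.2]
gripper_width: 0.271
```

```bash
python3 favg.py 6; python3 - <<'E'
from h import *
snap('scene','s11')
cv2.imwrite('pics/s11c.png',cv2.resize(cv2.imread('pics/s11.png')[230:310,300:390],None,fx=7,fy=7,interpolation=cv2.INTER_CUBIC))
E
```

```text
16.2 F [ 0.21 -0.39 -1.41] T [ 0.015 -0.027 -0.01 ] tip [-105.5   -0.2    3.9] F tray axes [-0.34 -0.28]
```

View pics/s11c.png

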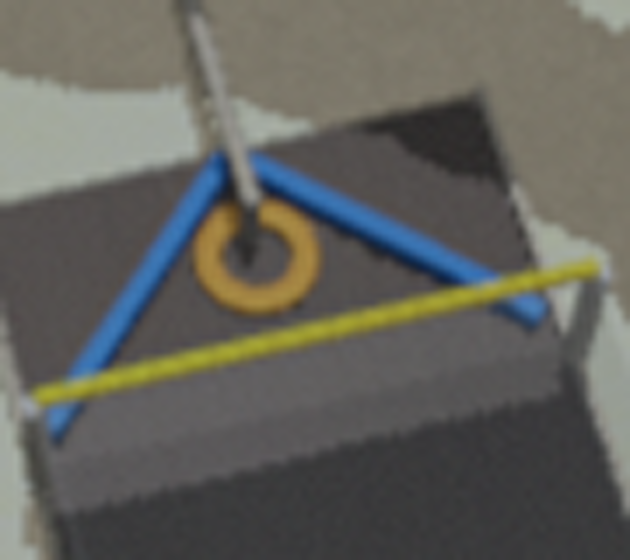

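```bash
cat > ov.py <<'E'
from tip import *
import sys
def ov(tag,cx,cy,out):
    c=load(tag);im=cv2.imread(f'pics/{tag}.png');a=np.linspace(0,2*np.pi,60)
    big=cv2.resize(im[230:310,300:390],None,fx=7,fy=7,interpolation=cv2.INTER_CUBIC)
    def dr(P,col):
        uv=(proj(c,P)-[300,230]+.5)*7
        cv2.polylines(big,[uv.astype(np.int32)],False,col,1)
    for r in (.025,.014): dr([ORG+EX*(cx/1e3+r*np.cos(t))+EY*(cy/1e3+r*np.sin(t))+[0,0,.010] for t in a],(0,0,255))
    for sg in (1,-1): dr([ORG+EX*(-.138+k)+EY*sg*k+[0,0,.016] for k in (0,.095)],(255,255,255))
    cv2.imwrite(f'pics/{out}.png',big)
ov(sys.argv[1],float(sys.argv[2]),float(sys.argv[3]),sys.argv[4])
E
python3 ov.py s11 -95.5 0 s11o
```

```text
(no output)
```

View pics/s11o.png

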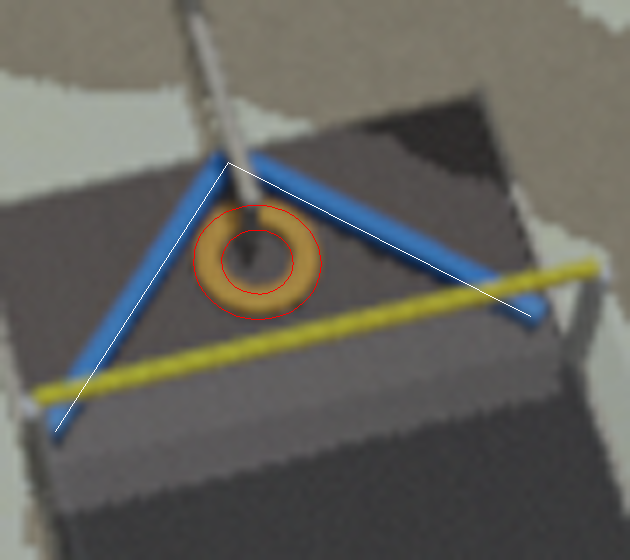

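drive_tool(slide=[[-0.2, -1, 0], [-0.4, -2, 0], [-0.6, -3, 0], [-0.8, -4, 0], [-0.8, -4, 0]], turn=[[0, 0, 0], [0, 0, 0], [0, 0, 0], [0, 0, 0], [0, 0, 0]], gripper=[0.1, 0.1, 0.1, 0.1, 0.1])

```text
t: 16.75
eef_pos: [0.4843, -0.0938, 0.0306]
tool_rot: [0.702, 0.067, 0.706, -0.069]
contact_force: [0.4, 0.6, -1.8]
gripper_width: 0.266
```

```bash
python3 favg.py 6
```

```text
17.05 F [ 0.12  0.74 -1.75] T [0.134 0.004 0.03 ] tip [-1.095e+02 -1.000e-01  3.900e+00] F tray axes [0.75 0.02]
```

drive_tool(slide=[[-0.1, -0.5, 0], [-0.2, -1, 0], [-0.2, -1, 0]], turn=[[0, 0, 0], [0, 0, 0], [0, 0, 0]], gripper=[0.1, 0.1, 0.1])

```text
t: 17.35
eef_pos: [0.4843, -0.0943, 0.0307]
tool_rot: [0.702, 0.068, 0.706, -0.069]
contact_force: [-0.1, 3.2, -2.0]
gripper_width: 0.267
```

```bash
python3 favg.py 6
```

```text
17.65 F [ 0.66  4.07 -2.72] T [ 0.84  -0.169  0.008] tip [-110.   -0.    4.] F tray axes [4.12 0.12]
```

```bash
python3 - <<'E'
from h import *
snap('scene','s12')
E
python3 ov.py s12 -102.6 0 s12o; python3 favg.py 2
```

```text
17.8 F [ 0.98  5.08 -2.2 ] T [ 1.062 -0.231 -0.009] tip [-110.1    0.     4. ] F tray axes [ 5.18 -0.01]
```

View pics/s12o.png

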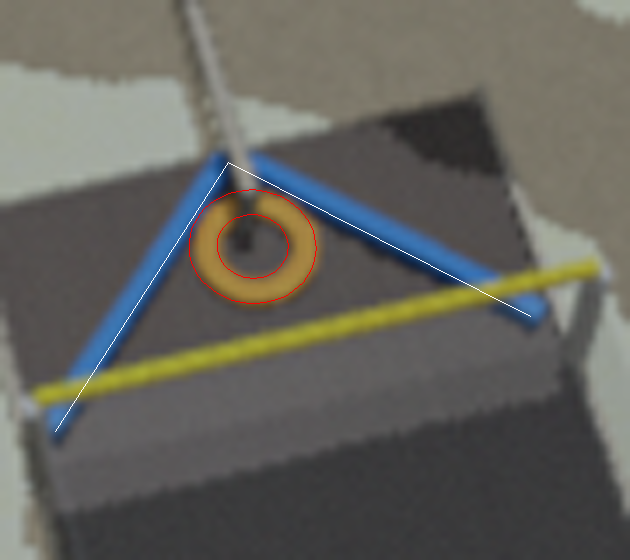

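drive_tool(slide=[[-0.05, -0.3, 0], [-0.05, -0.3, 0]], turn=[[0, 0, 0], [0, 0, 0]], gripper=[0.1, 0.1])

```text
t: 18.0
eef_pos: [0.4843, -0.0945, 0.0307]
tool_rot: [0.702, 0.067, 0.706, -0.069]
contact_force: [1.3, 5.2, -1.6]
gripper_width: 0.273
```

```bash
python3 favg.py 2
```

```text
18.1 F [ 1.32  4.23 -3.41] T [ 1.129 -0.242 -0.022] tip [-110.1    0.     4. ] F tray axes [ 4.4  -0.51]
```

drive_tool(slide=[[-0.05, -0.3, 0], [-0.05, -0.3, 0], [-0.05, -0.3, 0], [-0.05, -0.3, 0], [-0.05, -0.3, 0]], turn=[[0, 0, 0], [0, 0, 0], [0, 0, 0], [0, 0, 0], [0, 0, 0]], gripper=[0.1, 0.1, 0.1, 0.1, 0.1])

```text
t: 18.6
eef_pos: [0.4843, -0.0945, 0.0306]
tool_rot: [0.702, 0.067, 0.706, -0.069]
contact_force: [2.0, 4.9, -3.1]
gripper_width: 0.27
```

```bash
python3 favg.py 6
```

```text
18.9 F [ 0.91  5.63 -2.54] T [ 1.092 -0.249 -0.04 ] tip [-110.1    0.     4.1] F tray axes [5.7  0.16]
```

drive_tool(slide=[[0.4, 2, 0], [1, 5, 0], [1.7, 9, 0], [1.9, 10, 0], [1.9, 10, 2], [1.9, 10, 10], [1.9, 10, 30], [1.9, 10, 60], [1.9, 10, 100], [1.9, 10, 140]], turn=[[0, 0, 0], [0, 0, 0], [0, 0, 0], [0, 0, 0], [0, 0, 0], [0, 0, 0], [0, 0, 0], [0, 0, 0], [0, 0, 0], [0, 0, 0]], gripper=[0.1, 0.1, 0.1, 0.1, 0.1, 0.1, 0.1, 0.1, 0.1, 0.1])

```text
t: 19.9
eef_pos: [0.4855, -0.0849, 0.1723]
tool_rot: [0.701, 0.068, 0.706, -0.069]
contact_force: [1.1, 0.4, -1.5]
gripper_width: 0.269
```

drive_tool(slide=[[-40, 0, 10], [-40, 0, 20], [-40, 0, 20]], turn=[[0, 0, 0], [0, 0, 0], [0, 0, 0]], gripper=[0.1, 0.1, 0.1])

```text
t: 20.2
eef_pos: [0.4455, -0.0851, 0.1938]
tool_rot: [0.702, 0.068, 0.705, -0.069]
contact_force: [0.5, -0.5, -1.5]
gripper_width: 0.268
```

```bash
python3 - <<'E'
from h import *
st();snap('scene','s13');snap('wrist','w13')
E
python3 ov.py s13 -102.6 0 s13o
```

```text
{'t': 20.2, 'q': [-0.4134, 0.1632, 0.5203, 2.1289, -0.1046, 0.8771, -0.0257], 'joint_vel': [0.0088, 0.0558, -0.0214, -0.0175, -0.0205, -0.0349, 0.0145], 'joint_torque': [0.1505, -32.1322, 3.0187, -23.4414, 0.2169, 0.5489, -0.1525], 'eef_pos': [0.4455, -0.0851, 0.1938], 'tool_rot': [0.7025, 0.0684, 0.7051, -0.0687], 'contact_force': [0.5142, -0.4824, -1.4782], 'torque': [-0.0097, -0.069, 0.0114], 'gripper_width': 0.2682}
```

View pics/s13o.png

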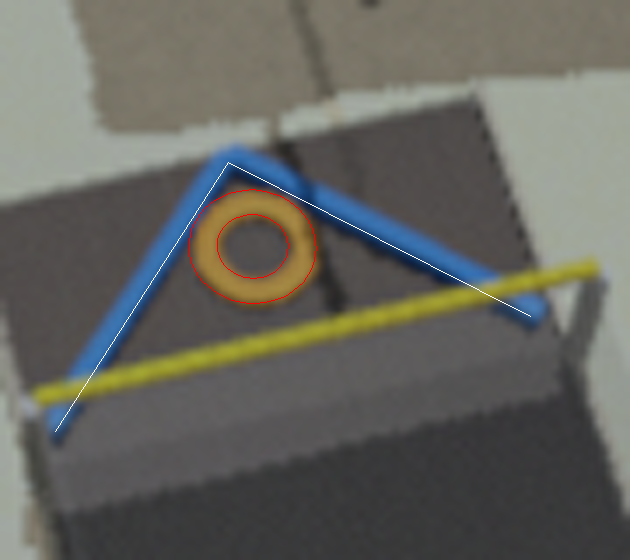

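View pics/w13.png

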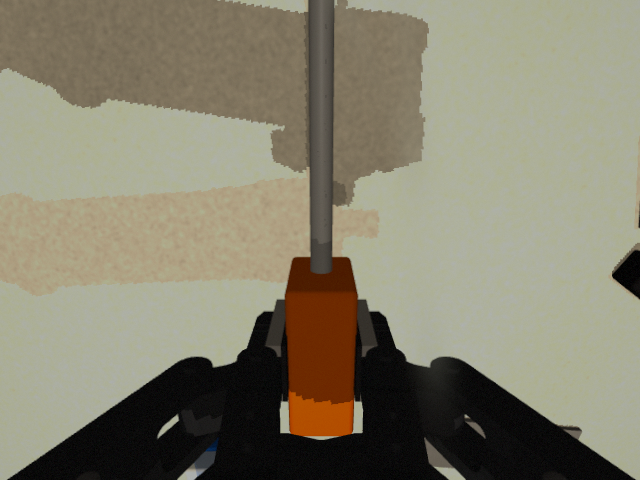

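drive_tool(slide=[[0, 40, 20], [0, 80, 30], [0, 120, 40], [0, 120, 40], [0, 120, 40]], turn=[[0, 0, 0], [0, 0, 0], [0, 0, 0], [0, 0, 0], [0, 0, 0]], gripper=[0.1, 0.1, 0.1, 0.1, 0.1])

```text
t: 20.8
eef_pos: [0.4463, 0.0361, 0.2319]
tool_rot: [0.702, 0.066, 0.706, -0.068]
contact_force: [0.1, -0.4, -1.1]
gripper_width: 0.27
```

```bash
python3 - <<'E'
from h import *
snap('wrist','w14')
E
```

```text
(no output)
```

View pics/w14.png

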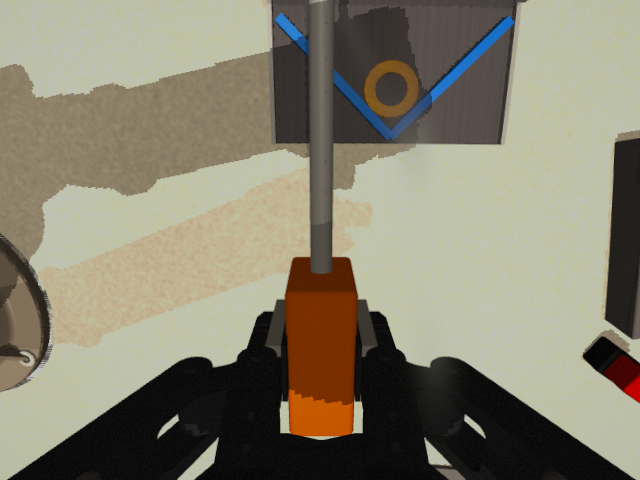

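```bash
python3 - <<'E'
from tip import *
c=load('w14');hsv=cv2.cvtColor(c['color'],cv2.COLOR_RGB2HSV)
m=cv2.inRange(hsv,(12,90,60),(24,255,255));b=np.zeros_like(m);b[50:125,355:425]=m[50:125,355:425]
cs,_=cv2.findContours(b,cv2.RETR_CCOMP,cv2.CHAIN_APPROX_NONE)
for k in cs:
    if len(k)>30:
        e=cv2.fitEllipse(k);print(e); rc=onz(c,e[0],ORG[2]+.009); print(tt(rc))
mb=cv2.inRange(hsv,(98,130,60),(118,255,255));p=np.argwhere(mb)[:,::-1].astype(float);p=p[(p[:,1]<140)&(p[:,0]>270)&(p[:,0]<520)]
W=np.array([onz(c,u,ORG[2]+.016) for u in p])-ORG;X=W@EX*1e3;Y=W@EY*1e3
for sg in (1,-1):
    q=(Y*sg>30)&(Y*sg<90);f=np.polyfit(Y[q]*sg,X[q],1);print(sg,f,np.polyval(f,35.4),'ideal -108.3')
im=cv2.imread('pics/w14.png')[0:150,260:530];a=np.linspace(0,6.2832,80)
big=cv2.resize(im,None,fx=2.9,fy=2.9,interpolation=cv2.INTER_CUBIC)
def dr(P,col): cv2.polylines(big,[((proj(c,P)-[260,0]+.5)*2.9).astype(np.int32)],False,col,1)
for r in (.025,.014): dr([ORG+EX*(-.1026+r*np.cos(t))+EY*(r*np.sin(t))+[0,0,.010] for t in a],(0,0,255))
for sg in (1,-1): dr([ORG+EX*(-.138+k)+EY*sg*k+[0,0,.016] for k in (0,.095)],(255,255,255))
cv2.imwrite('pics/w14o.png',big)
E
```

```text
((390.6634216308594, 88.17166137695312), (53.94012451171875, 58.245174407958984), 16.64370346069336)
[-101.4    0.2    9. ]
((390.5296630859375, 88.88916778564453), (31.233295440673828, 33.69823455810547), 12.306892395019531)
[-102.     0.3    9. ]
1 [   1.00188741 -143.74703824] -108.28022386555924 ideal -108.3
-1 [   0.99852414 -142.44996485] -107.10221033041243 ideal -108.3
```

View pics/w14o.png

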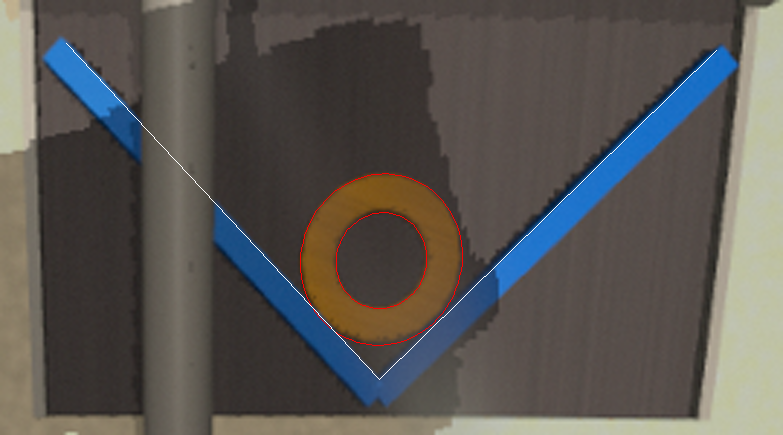

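drive_tool(slide=[[10, -20, 0], [20, -50, 0], [30, -85, 0], [36, -120, 0], [36, -155, 0], [36, -190, 0], [36, -225, 0], [36, -260, 0], [36, -295, 0], [36, -325, 0]], turn=[[0, 0, -0.06], [0, 0, -0.18], [0, 0, -0.31], [0, 0, -0.44], [0, 0, -0.57], [0, 0, -0.7], [0, 0, -0.83], [0, 0, -0.96], [0, 0, -1.09], [0, 0, -1.22]], gripper=[0.1, 0.1, 0.1, 0.1, 0.1, 0.1, 0.1, 0.1, 0.1, 0.1])

```text
t: 21.85
eef_pos: [0.4803, -0.2946, 0.2314]
tool_rot: [0.533, 0.462, 0.538, -0.462]
contact_force: [1.0, 1.2, -1.9]
gripper_width: 0.263
```

```bash
cat > back.py <<'E'
from h import *
s=bot.get_obs();R=Rn.from_quat(np.roll(s['tool_rot'],-1));T=Rn.from_quat([.5752,.4145,-.5719,.4127])
print(s['t'],np.round(s['eef_pos'],4),'slide mm',np.round((np.array([.482,-.3566,.0341])-s['eef_pos'])*1e3,1),'turn',(T*R.inv()).as_rotvec().round(4),'F',np.round(s['contact_force'],2),'T',np.round(s['torque'],3))
E
python3 back.py
```

```text
21.85 [ 0.4803 -0.2946  0.2314] slide mm [   1.7  -62.  -197.3] turn [ 2.000e-04 -5.600e-03 -4.686e-01] F [ 0.96  1.2  -1.92] T [ 0.036  0.025 -0.052]
```

Next I'll come above the rest with about 40 mm to spare and look before lowering.

drive_tool(slide=[[1, -20, -20], [2, -45, -50], [2, -62, -90], [2, -62, -120], [2, -62, -145], [2, -62, -157], [2, -62, -157], [2, -62, -157]], turn=[[0, 0, -0.12], [0, 0, -0.24], [0, 0, -0.36], [0, -0.005, -0.44], [0, -0.005, -0.469], [0, -0.005, -0.469], [0, -0.005, -0.469], [0, -0.005, -0.469]], gripper=[0.1, 0.1, 0.1, 0.1, 0.1, 0.1, 0.1, 0.1])

```text
t: 22.65
eef_pos: [0.4823, -0.3579, 0.0752]
tool_rot: [0.413, 0.575, 0.414, -0.572]
contact_force: [0.4, 0.0, -2.1]
gripper_width: 0.269
```

```bash
python3 back.py; python3 - <<'E'
from h import *
snap('side','d15');snap('wrist','w15');snap('scene','s15')
cv2.imwrite('pics/d15c.png',cv2.resize(cv2.imread('pics/d15.png')[310:420,270:480],None,fx=3.6,fy=3.6,interpolation=cv2.INTER_CUBIC))
E
python3 back.py
```

```text
22.65 [ 0.4823 -0.3579  0.0752] slide mm [ -0.3   1.3 -41.1] turn [ 0.0012 -0.0001  0.001 ] F [ 0.41  0.03 -2.07] T [-0.039  0.02  -0.059]
22.8 [ 0.4831 -0.3574  0.0759] slide mm [ -1.1   0.8 -41.8] turn [0.0013 0.0016 0.0002] F [ 0.14  0.32 -2.13] T [-0.074 -0.005 -0.031]
```

View pics/d15c.png

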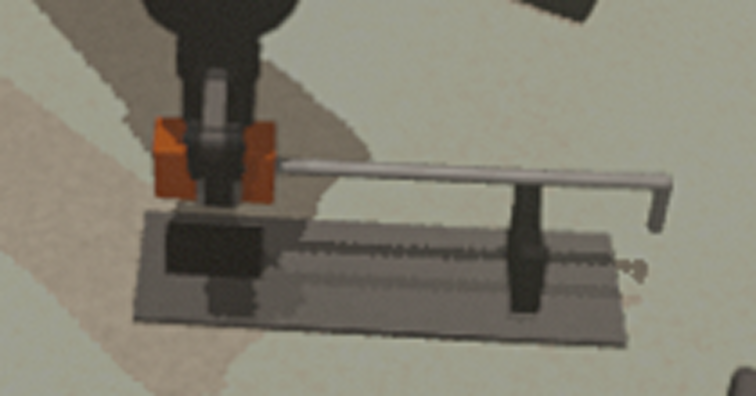

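View pics/w15.png

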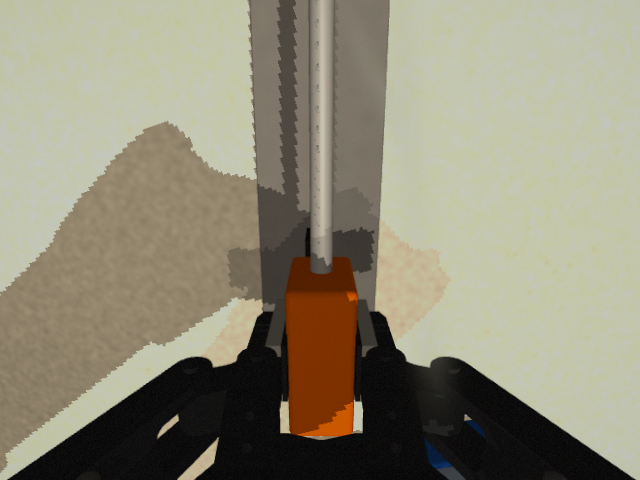

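drive_tool(slide=[[-1, 0.8, -10], [-1, 0.8, -22], [-1, 0.8, -31], [-1, 0.8, -37], [-1, 0.8, -40], [-1, 0.8, -40], [-1, 0.8, -40]], turn=[[0, 0, 0], [0, 0, 0], [0, 0, 0], [0, 0, 0], [0, 0, 0], [0, 0, 0], [0, 0, 0]], gripper=[0.1, 0.1, 0.1, 0.1, 0.1, 0.1, 0.1])

```text
t: 23.5
eef_pos: [0.4822, -0.3568, 0.036]
tool_rot: [0.413, 0.575, 0.414, -0.572]
contact_force: [-0.1, -0.5, -1.8]
gripper_width: 0.265
```

```bash
python3 back.py
```

```text
23.5 [ 0.4822 -0.3568  0.036 ] slide mm [-0.2  0.2 -1.9] turn [0.0015 0.0018 0.0003] F [-0.14 -0.54 -1.78] T [0.08  0.075 0.059]
```

drive_tool(slide=[[0, 0, -0.7], [0, 0, -1.3], [0, 0, -1.3]], turn=[[0, 0, 0], [0, 0, 0], [0, 0, 0]], gripper=[0.1, 0.1, 0.1])

```text
t: 23.8
eef_pos: [0.4822, -0.3568, 0.0348]
tool_rot: [0.413, 0.575, 0.414, -0.572]
contact_force: [0.6, -0.4, -2.0]
gripper_width: 0.268
```

```bash
python3 back.py
```

```text
23.8 [ 0.4822 -0.3568  0.0348] slide mm [-0.2  0.2 -0.7] turn [0.0016 0.002  0.0003] F [ 0.56 -0.4  -2.  ] T [0.018 0.075 0.024]
```

drive_tool(slide=[[0, 0, -0.5], [0, 0, -0.8], [0, 0, -0.8]], turn=[[0, 0, 0], [0, 0, 0], [0, 0, 0]], gripper=[0.1, 0.1, 0.1])

```text
t: 24.1
eef_pos: [0.4824, -0.3568, 0.0342]
tool_rot: [0.414, 0.576, 0.413, -0.572]
contact_force: [-0.1, 0.6, -0.4]
gripper_width: 0.271
```

```bash
python3 back.py; python3 favg.py 3
```

```text
24.1 [ 0.4824 -0.3568  0.0342] slide mm [-0.4  0.2 -0.1] turn [0.0016 0.0022 0.0003] F [-0.12  0.6  -0.39] T [0.091 0.091 0.043]
24.25 F [-0.09  0.23 -0.03] T [0.098 0.064 0.014] tip [-617.2 -264.5    8.8] F tray axes [0.21 0.13]
```

drive_tool(slide=[[0, 0, -0.2], [0, 0, -0.2], [0, 0, -0.2], [0, 0, -0.2], [0, 0, -0.2], [0, 0, -0.2], [0, 0, -0.2], [0, 0, -0.2], [0, 0, -0.2]], turn=[[0, 0, 0], [0, 0, 0], [0, 0, 0], [0, 0, 0], [0, 0, 0], [0, 0, 0], [0, 0, 0], [0, 0, 0], [0, 0, 0]], gripper=[0.28, 0.3, 0.35, 0.45, 0.6, 0.8, 1, 1, 1])

```text
t: 25.15
eef_pos: [0.4823, -0.3568, 0.0339]
tool_rot: [0.414, 0.576, 0.414, -0.572]
contact_force: [0.1, -0.1, -0.4]
gripper_width: 0.999
```

drive_tool(slide=[[0, 0, 10], [0, 0, 40], [0, 0, 80], [0, 0, 120], [-10, 0, 160], [-30, 0, 200], [-30, 4, 212], [-30, 4, 212], [-30, 4, 212]], turn=[[0, 0, 0], [0, 0, 0], [0, 0, 0], [0, 0, 0], [0, 0, 0], [0, 0, 0], [0, 0, 0], [0, 0, 0], [0, 0, 0]], gripper=[1, 1, 1, 1, 1, 1, 1, 1, 1])

```text
t: 26.05
eef_pos: [0.4528, -0.3518, 0.2452]
tool_rot: [0.414, 0.575, 0.414, -0.571]
contact_force: [-0.1, -0.4, 0.6]
gripper_width: 0.999
```

```bash
python3 - <<'E'
from h import *
st();snap('side','d16');snap('wrist','w2b');snap('scene','s16')
cv2.imwrite('pics/d16c.png',cv2.resize(cv2.imread('pics/d16.png')[310:420,270:480],None,fx=3.6,fy=3.6,interpolation=cv2.INTER_CUBIC))
E
sed 's/w2/w2b/' rod.py > rod2.py; python3 rod2.py; python3 ov.py s16 -102.6 0 s16o
```

```text
{'t': 26.05, 'q': [-0.1527, 0.4161, 0.9397, 1.8324, -0.3847, 1.0857, -0.9604], 'joint_vel': [0.0076, 0.0272, -0.0147, 0.0123, -0.0008, 0.0013, 0.0016], 'joint_torque': [0.364, -40.7102, 11.4708, -26.4874, 0.0642, 0.009, -0.0266], 'eef_pos': [0.4528, -0.3518, 0.2452], 'tool_rot': [0.4136, 0.5754, 0.4142, -0.5712], 'contact_force': [-0.0747, -0.3879, 0.6375], 'torque': [0.0366, 0.0187, 0.0383], 'gripper_width': 0.9987}
((316.5, 183.5), (71.0, 29.0), 90.0) 1989
[[ 0.5142 -0.3543  0.066 ]
 [ 0.5067 -0.3771  0.066 ]
 [ 0.4492 -0.3585  0.066 ]
 [ 0.4571 -0.3344  0.066 ]] ctr [ 0.48179543 -0.35606664  0.066     ] 0.023974128518358482 0.06045093206809258
[[318.5, 15.0], [320.2, 39.0], [320.4, 63.0], [319.9, 87.0], [320.2, 111.0], [320.0, 135.0]]
bar dir deg -18.320427 [ 0.94931346 -0.31433094  0.56505245 -0.38667542]
cam pos [ 0.52849691 -0.37722674  0.38821054] view [-0.29094682  0.10139379 -0.95135127]
[[ 0.002  0.949 -0.315]
 [ 0.004 -0.315 -0.949]
 [-1.     0.001 -0.005]]
```

View pics/d16c.png

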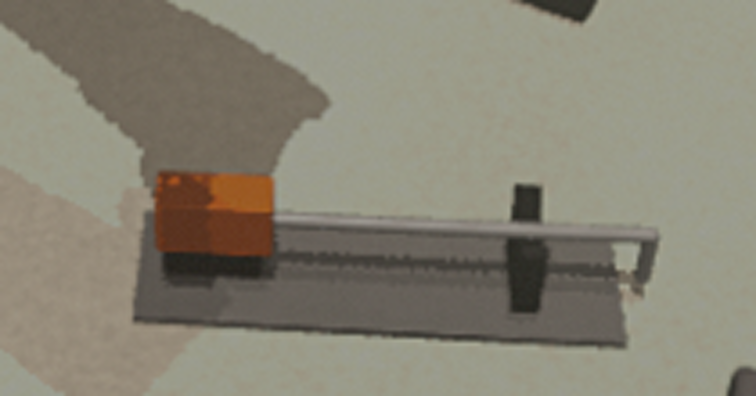

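View pics/s16o.png

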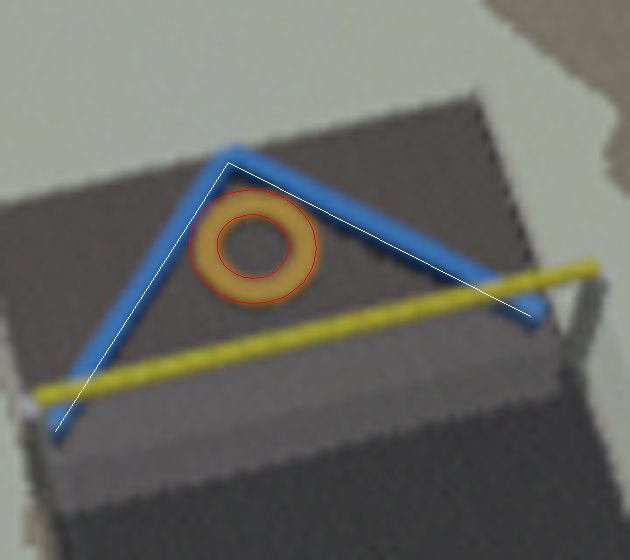

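The rod is back within about 1 mm of where it lay, at the same angle within 0.1 degrees, and the ring is home in the notch. Handing in.

```bash
python3 -c "
from station import bot
print(bot.hand_in())"
```

```text
the job is handed in; nothing more can be done
None
```

The ring is home in the blue notch, the rod is back on its rest, and the job was handed in at about 26 s. No verdict came back.

**What I did**
- **Rod tip:** I lowered it into the middle of the ring's hole under the guard, until it pressed on the tray floor with about 1.7 N.
- **Ring:** I slid it out along the floor with the tip kept just about at floor level.
- **Pull:** I drew the ring into the notch with 4 to 5.7 N by the averaged readings for more than a second. There was almost no sideways force, so it was bearing on both walls.
- **Rod return:** I backed the tip into the middle of the hole, lifted it out and laid the rod back.

**Last checks**
- **Ring:** A wrist picture put its centre within about 1 mm of the seat, and the last scene picture agreed.
- **Rod:** The handle lay about 1 mm from its first position and the bar within 0.1 degrees of its first direction.

**Disagreements and limits**
- **Tip position:** At home, the arm readings put the tip about 2.5 mm short of where I expected. The rod sitting 1 to 2 mm back in the grip explains most of that, and the pictures showed the ring home.
- **Force readings:** They scatter by about 0.5 to 1 N, so the force figures are only that accurate.
- **Bystanders:** I did not measure the loose objects again at the end. I felt no unexpected contact and saw nothing moved in the pictures I looked at.

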